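# Set up and wind the musical carousel on the mantelpiece

## Task

Get the musical carousel ready to play: lift the bottle stopper off the turntable and stand it, head down as it is, on the empty cork coaster, and set every wooden figure that is out on the shelf upright and fully down in the nest cut to its shape. Push the stop slide right over to stop before you touch the key, then wind the key clockwise, a part turn at a time, until the spring is fully wound, leaving the slide at stop. Do not shift the other things on the mantelpiece.

Things in the scene. Friction and masses are not known exactly. Their poses are not given: they have to be found in the camera images.
- deck (a point): Centre of the flat top of the musical carousel's birch-ply case, 170 (x) by 340 (y) by 55 mm high, stuck fast to the shelf. x points across the case away from the robot, y along it towards the turntable end, z up. In this frame the key's axis is at (0, -80 mm), the slide's slot runs along x at y = -145 mm, the turntable's axis is at (0, 75 mm). A clear window shows the works.
- turntable (a joint): Angle (rad) of the ply turntable (200 mm across, top surface 16 mm above the deck), growing anticlockwise seen from above. It stands where it last stopped and stays unless pushed hard (0.25 Nm). Four nests sit on it 90 degrees apart, each a plate 8 mm thick with a cut-out down to the turntable's surface, centred 64 mm from its axis; the middle (68 mm across) is bare.
- key (a joint): Winding angle (rad) of the brass butterfly key, growing clockwise seen from above: 0 run down, 8.0 fully wound at a hard stop. It stays where it is let go. It takes 0.07 to 0.13 Nm, rising as the spring tightens; too far for one turn of the gripper, so let go, turn back and take it again. At 0 the wings lie along the case's x.
- key_wing (a point): Centre of the butterfly key's wings, on the key's vertical axis, 38 mm above the deck. The wings are one flat plate 44 mm wide (along this frame's x, which turns with the key), 9 mm thick (along y) and 24 mm high (12 mm above and below this point), on an 8 mm stem; pinch them across the thickness from above.
- stop_slide (a joint): Travel (m) of the brass stop slide: 0 to 0.004 is run, 0.024 (hard end) is stop. It slides along the deck frame's +x (away from the robot) towards stop, needs 2 N and stays where it is left.
- slide_tab (a point): Centre of the top of the stop slide's tab, a brass upright 10 mm (along the slide's travel, x) by 12 mm (y) standing 19 mm above the deck.
- tree: Walnut poplar tree, 66 mm high: a round foot 42 mm across and 10 mm high, then a plain round column 28 mm across with a domed top. Origin at the centre of its underside, z up. May be absent (None).
- house: Walnut terrace house, 66 mm high: a square foot 38 by 38 mm, 10 mm high, then square walls 28 by 28 mm from 10 up to 48 mm, and a gabled roof whose ridge (62 mm high) runs along its x, with a small chimney. Origin at the centre of its underside; x and y along its sides, z up. May be absent (None).
- tram: Walnut tram, 49 mm high: an oblong foot 62 (x) by 28 mm (y), 10 mm high, then a body 56 (x) by 20 mm (y) from 10 up to 46 mm. Origin at the centre of its underside, z up. May be absent (None).
- lighthouse: Walnut lighthouse, 68 mm high: a round foot 28 mm across and 10 mm high, a round column 20 mm across from 10 to 50 mm, a thin gallery and a narrower lamp with a cap. Origin at the centre of its underside, z up. May be absent (None).
- nest_tree (a point): Centre of the floor of the tree's nest: a round cut-out 46 mm across, 8 mm deep, in a plate 60 by 60 mm. x and y turn with the turntable; z up.
- nest_house (a point): Centre of the floor of the house's nest: a square cut-out 42 by 42 mm, 8 mm deep, sides along x and y (which turn with the turntable), in a plate 56 by 56 mm.
- nest_tram (a point): Centre of the floor of the tram's nest: an oblong cut-out 66 (x) by 32 mm (y), 8 mm deep, in a plate 78 by 44 mm. x and y turn with the turntable.
- nest_lighthouse (a point): Centre of the floor of the lighthouse's nest: a round cut-out 32 mm across, 8 mm deep, in a plate 46 by 46 mm.
- stopper: Chrome bottle stopper, 66 mm high, standing head down: a flat round head 36 mm across and 22 mm high, then a plug 20 to 22 mm across with black sealing rings pointing up. Someone has parked it on the bare middle of the turntable. Origin at the centre of the flat end of its head, z towards the plug.
- coaster_free: The empty cork coaster: a disc 95 mm across and 6 mm thick, lying fast on the shelf at one end or the other of the mantelpiece. Origin at the centre of its underside.
- coaster_planter: The other cork coaster, the same, with the planter on it. Origin at the centre of its underside.
- planter: Matt black ceramic planter with a succulent, 94 mm across at the rim, 115 mm high, standing on its coaster. A bystander. Origin at the centre of its underside.
- frame: Clear acrylic photo frame, a standing block 24 (x) by 130 (y) by 100 mm high at the back of the shelf. A bystander. Origin at the centre of its underside.
- tealight: White ceramic tealight holder, 62 mm across, 36 mm high, among the figures. A bystander. Origin at the centre of its underside.
- matchbox: Plain matchbox, 55 by 36 by 16 mm, lying flat. A bystander. Origin at the centre of its underside.
- candle: Candle in a glass, 68 mm across, 85 mm high, at the back right. A bystander. Origin at the centre of its underside.
- glasses_case: Black spectacles case, 55 by 155 by 34 mm, at the back behind the turntable. A bystander. Origin at the centre of its underside.
There are look-alikes about, which are no part of the job. Of the things shaped like the stopper, the chrome one is meant. Leave any orange look-alike of the lighthouse alone.

How it is judged:
By the outcome, as a careful person would: the job done as asked, in the order asked, and still so for the second after the job is handed in, with the robot touching nothing.
Of tree, house, tram, lighthouse only 2 to 4 are there at a start; the rules pass over those that are not, and their reading is None.
At some moment in a run one of tree, house, tram, lighthouse, stopper may be knocked a few centimetres aside while the robot is not near it.
It also fails if it takes over 210 s, if anything falls off the work surface, if the arm or the gripper's body presses on something with over 40 N, if the wrist force passes 120 N, or if a joint passes its speed limit or range.

## Robot

A 6-joint arm with a two-finger parallel gripper is mounted at the origin on the work surface. World frame = base frame: x ahead of the robot, y to its left, z up, the work surface at z = 0. Lengths are in m, angles in rad, forces in N, time in s.
With the tool pointing down it reaches from about 0.3 to 0.875 m from the base axis. Payload 6.4 kg.
Tool frame: the origin (TCP) lies midway between the tips of the shut fingers; the grasp point (between the pads) lies 19 mm behind it; z points along the fingers, y is the direction in which the jaws open and shut (so a half turn about z gives the same grasp; the last joint's range is limited). The gripper opens to 88 mm and grips with 3 to 60 N. Pads are 18 mm wide; open, the fingers measure 123 mm over their backs; the gripper's body (75 mm by 187 mm) begins 45 mm behind the grasp point.
Start: joints at [-1.517, 0.181, 1.607, -0, 1.354, -0.206], TCP at [0.148, -0.556, 0.239] pointing down, gripper open.
Joint ranges: [-2.99, 2.99], [-0.89, 2.07], [0.3, 2.58], [-1.14, 4.28], [0, 2.63], [-3.12, 3.12]. Speed limits (rad/s): [2.57, 2.57, 3.01, 3.14, 3.14, 3.14].

## Interface

Orientations are given as a 3x3 rotation matrix whose columns are the frame's x, y, z axes.
In Python, from bench import r gives the robot as it stands. The module is installed in compiled form; this text tells all that it offers.
- The arm moves only by the tool apply_moves, never from a script. Its argument "steps" is a list that holds one entry, the list of rows, each a list of 7 numbers: the opening, from 0 (shut) to 1 (fully open), then the shift along the tool's x, y, z in m, then the turn, a rotation vector about the tool's x, y, z in rad. A call has 1 to 5 rows; each row is the pose to reach, as a shift and turn from the pose commanded when the call began, along the tool's axes at that moment; what a row does not reach only later rows make up. A row lasts 1/10 s, in which the tool goes at most 50 mm and 8.59 degrees, less where a joint would pass 70% of its speed; a pose out of reach is approached as far as the arm can. A call with a gripper value outside its range is refused whole. The fingers move at their own pace and stop on an object; the grip force is fixed at half the most. Time passes only in rows, so rows that repeat a pose let the fingers close. It gives the time, the measured TCP pose, the force and the opening at its end, in the units of the state.
- r.sense(): the state, without advancing time (a new reading comes with each control period).
- r.grab_frame(name): name is "scene" or "top" or "wrist"; returns the picture (420x560x3 uint8, red, green, blue); there is no depth.
- r.camera_info(name): a dict with "intrinsics" (3x3 intrinsics, pixels), "T" (4x4, takes a point from camera to world coordinates); the wrist camera has in their place "T_tool_cam" (4x4, takes a point from camera to tool coordinates, whose origin is the TCP and whose axes are the flange's). Camera axes: x right, y up, looking along -z (the intrinsics and any distortion apply to the point x, -y, -z); pixel columns grow to the right and rows downward; lengths in m; the calibration is good to about 2 mm. A picture is of the moment at which its call begins: read the wrist's pose just before it. camera_info takes no time and is no camera call.
- r.close_job(): hands the job in, once; it reports no verdict.
Trained networks look in the newest picture that a camera, given by its name, has taken for a name from the list of things; names that differ only in an ending like _2 or _b are one class to them, and where a whole thing is asked for, a point or a joint stands for the part that bears it (a point fixed in the world has none). Each returns a list of dicts, best first, with "conf" (0 to 1); they miss things now and then, are a little off and sometimes report something else, mostly with a low value. They report only what shows in the picture. A call takes as long as a camera call. They do not tell look-alikes from the thing itself.
- r.find_in(target, camera): "box" ([left, top, right, bottom] in pixels, round what is visible of it).
- r.regions_of(target, camera): "pixels" (420x560 bool, what is visible of it) and "box" ([left, top, right, bottom] in pixels, round what is visible of it).
- r.mark_of(target, camera): "location" ([row, column] in pixels: a listed point, or the origin of a listed thing).
The state is a dict: "clock": time; "joints": joint angles; "dq": joint speeds; "joint_efforts": joint torques, N m; "tcp_pos": TCP position; "eef_rot": TCP orientation; "wrist_force": force on the tool from outside, world axes, zero at the start; "torque": the same for the moment, N m; "width": finger opening in m.
Only numpy, scipy, OpenCV 4.12 (cv2) and the standard library are available. Lean on these libraries where they do the work, as an engineer would, in place of code of your own. Each camera call takes 0.05 s, during which the arm holds its last target.

## Working session

There is one attempt and no reset: what is moved stays moved. The work goes in short steps, Python scripts to look and compute and a tool call to move; the robot and the scene stay as the last step left them, time stands still between calls to the robot, and variables do not carry over. Pictures are saved under pics/ and viewed, and the job is handed in when it is done.

Besides the shell and the picture viewer there is one more tool, called after "Emit:" as a command line: name --argument value ..., lists and objects as JSON in quotes. apply_moves: Moves the arm, as the interface text tells. Its arguments: {"type":"object","properties":{"steps":{"type":"array","items":{"type":"array","items":{"type":"array","items":{"type":"number"}}}}},"required":["steps"]}

```bash
mkdir -p pics; ls; python3 - <<'E'
from bench import r
import cv2,numpy as np
s=r.sense();print(s)
for n in ["scene","top","wrist"]:
    im=r.grab_frame(n);cv2.imwrite(f"pics/{n}0.png",im[...,::-1])
    print(n,r.camera_info(n))
E
```

```text
pics
{'clock': 0.0, 'joints': array([-1.51731435e+00,  1.81510739e-01,  1.60795246e+00,  6.66475623e-06,
        1.35380839e+00, -2.06335531e-01]), 'dq': array([-0.00023126,  0.00060656,  0.00146136,  0.00014271,  0.00119727,
       -0.00156226]), 'joint_efforts': array([ 3.75430750e-05, -4.33875668e+01, -3.41844392e+01,  7.01171765e-02,
        3.88720154e-02, -1.59161032e-04]), 'tcp_pos': array([ 0.14769111, -0.55517888,  0.23785402]), 'eef_rot': array([[ 9.66437262e-01,  2.56902727e-01, -8.32510268e-05],
       [ 2.56902502e-01, -9.66435871e-01,  1.67688663e-03],
       [ 3.50339971e-04, -1.64199312e-03, -9.99998591e-01]]), 'wrist_force': array([0.56142576, 0.25342093, 0.12732813]), 'torque': array([ 0.01015307, -0.01192484, -0.03074002]), 'width': 0.08800149112751156}
scene {'intrinsics': array([[492.82939098,   0.        , 283.7259532 ],
       [  0.        , 492.82939098, 213.80624901],
       [  0.        ,   0.        ,   1.        ]]), 'T': array([[ 0.55226352, -0.44608042,  0.70428493,  1.39357874],
       [ 0.83354638,  0.30998628, -0.45728431, -0.53296609],
       [-0.014
[... 462 characters left out ...]
    [-7.01414972e-04,  1.98892464e-01,  9.80021069e-01,
         1.47030319e+00],
       [ 0.00000000e+00,  0.00000000e+00,  0.00000000e+00,
         1.00000000e+00]])}
wrist {'intrinsics': array([[374.15956658,   0.        , 277.57460099],
       [  0.        , 374.15956658, 211.66503843],
       [  0.        ,   0.        ,   1.        ]]), 'T_tool_cam': array([[-9.28135334e-05,  9.49025919e-01,  3.15198028e-01,
         8.27135565e-02],
       [ 9.99999994e-01,  1.04945691e-04, -2.15186881e-05,
        -2.84584496e-04],
       [-5.35004677e-05,  3.15198024e-01, -9.49025923e-01,
        -1.46278603e-01],
       [ 0.00000000e+00,  0.00000000e+00,  0.00000000e+00,
         1.00000000e+00]])}
```

View pics/scene0.png

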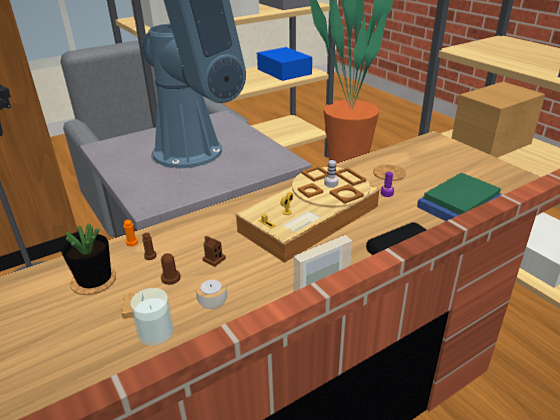

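View pics/top0.png

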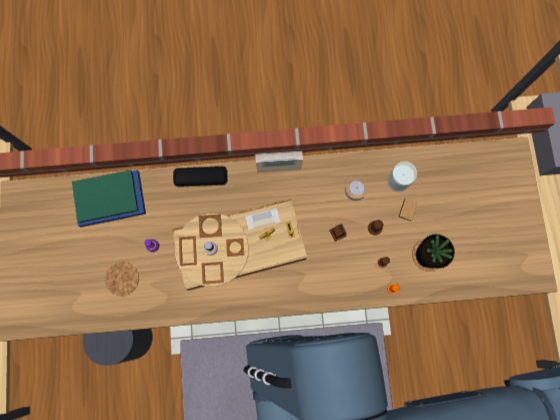

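View pics/wrist0.png

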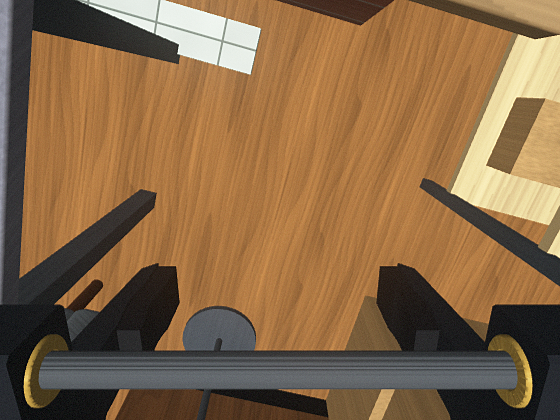

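```bash
cat > h.py <<'E'
from bench import r
import cv2,numpy as np
from scipy.spatial.transform import Rotation as R
def cam(n,s=None):
    ci=r.camera_info(n)
    if 'T' in ci: return ci['intrinsics'],ci['T']
    s=s or r.sense()
    T=np.eye(4);T[:3,:3]=s['eef_rot'];T[:3,3]=s['tcp_pos']
    return ci['intrinsics'],T@ci['T_tool_cam']
def ray(n,uv,C=None):
    K,T=C or cam(n)
    d=np.array([(uv[0]-K[0,2])/K[0,0],-(uv[1]-K[1,2])/K[1,1],-1.])
    return T[:3,3],T[:3,:3]@d
def atz(n,uv,z,C=None):
    o,d=ray(n,uv,C);return o+d*(z-o[2])/d[2]
def proj(n,p,C=None):
    K,T=C or cam(n)
    q=T[:3,:3].T@(np.asarray(p,float)-T[:3,3])
    return np.array([K[0,2]+K[0,0]*q[0]/-q[2],K[1,2]-K[1,1]*q[1]/-q[2]])
def tri(l):
    A=np.zeros((3,3));b=np.zeros(3)
    for o,d in l:
        d=d/np.linalg.norm(d);M=np.eye(3)-np.outer(d,d);A+=M;b+=M@o
    p=np.linalg.solve(A,b)
    return p
def grab(n,name):
    s=r.sense();im=r.grab_frame(n);cv2.imwrite('pics/'+name+'.png',im[...,::-1]);return im,cam(n,s) if n=='wrist' else cam(n)
def go(p,yaw=None,Rt=None):
    """print shift/turn from present measured pose; yaw = angle of jaw axis (tool y) in world, tool down"""
    s=r.sense();R0=s['eef_rot'];p0=s['tcp_pos']
    if Rt is None:
        if yaw is None: y=R0[:,1]
        else:
            y=np.array([np.cos(yaw),np.sin(yaw),0])
            if y@R0[:,1]<0:y=-y
        y=np.array([y[0],y[1],0]);y/=np.linalg.norm(y);z=np.array([0,0,-1.]);Rt=np.c_[np.cross(y,z),y,z]
    print('shift',np.round(R0.T@(np.asarray(p)-p0),4),'turn',np.round(R.from_matrix(R0.T@Rt).as_rotvec(),4),'width',round(s['width'],4),'t',round(s['clock'],2),'q6',round(s['joints'][5],3),'F',np.round(s['wrist_force'],1))
E
python3 - <<'E'
from h import *
for n in ["top","scene"]:
    for t in "deck slide_tab key_wing nest_tree nest_house nest_tram nest_lighthouse tree house tram lighthouse stopper coaster_free".split():
        d=r.mark_of(t,n)
        print(n,t,[(np.round(x['location'],1).tolist(),round(x['conf'],2)) for x in d[:3]])
print(r.sense()['clock'])
E
```

```text
top deck [([240.6, 238.0], 0.89)]
top slide_tab []
top key_wing [([259.3, 382.6], 0.51), ([234.1, 266.0], 0.43), ([251.4, 188.7], 0.24)]
top nest_tree [([228.7, 207.5], 0.55)]
top nest_house [([272.7, 208.5], 0.92)]
top nest_tram [([254.6, 189.9], 0.89)]
top nest_lighthouse [([244.1, 234.6], 0.82)]
top tree [([228.3, 376.1], 0.44), ([181.0, 401.1], 0.36)]
top house [([233.7, 338.6], 0.51), ([250.7, 190.1], 0.32)]
top tram [([228.5, 376.2], 0.31)]
top lighthouse [([261.3, 381.7], 0.57), ([291.0, 391.1], 0.51), ([179.0, 401.2], 0.4)]
top stopper [([244.0, 152.3], 0.66)]
top coaster_free [([281.2, 126.7], 0.86)]
scene deck [([197.7, 305.7], 0.85)]
scene slide_tab [([214.9, 262.5], 0.44)]
scene key_wing [([197.2, 283.9], 0.45), ([210.9, 261.1], 0.27)]
scene nest_tree [([195.8, 343.6], 0.83), ([177.0, 349.6], 0.35)]
scene nest_house [([170.7, 318.5], 0.72)]
scene nest_tram [([174.5, 351.6], 0.69)]
scene nest_lighthouse [([189.2, 307.5], 0.79), ([255.6, 214.4], 0.49)]
scene tree [([258.2, 212.8], 0.73), ([279.6, 167.6], 0.56)]
scene house [([259.2, 214.9], 0.73), ([196.0, 286.0], 0.67)]
scene tram []
scene lighthouse [([257.6, 148.0], 0.49), ([241.5, 131.8], 0.48)]
scene stopper [([185.2, 331.5], 0.55)]
scene coaster_free [([172.0, 387.8], 0.72), ([328.5, 156.2], 0.52)]
1.45
```

```bash
python3 - <<'E'
import cv2
a=cv2.imread('pics/top0.png');cv2.imwrite('pics/top0a.png',cv2.resize(a[190:300,160:320],None,fx=5,fy=5,interpolation=3))
cv2.imwrite('pics/top0b.png',cv2.resize(a[170:300,310:470],None,fx=4.5,fy=4.5,interpolation=3))
E
```

```text
(no output)
```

View pics/top0a.png

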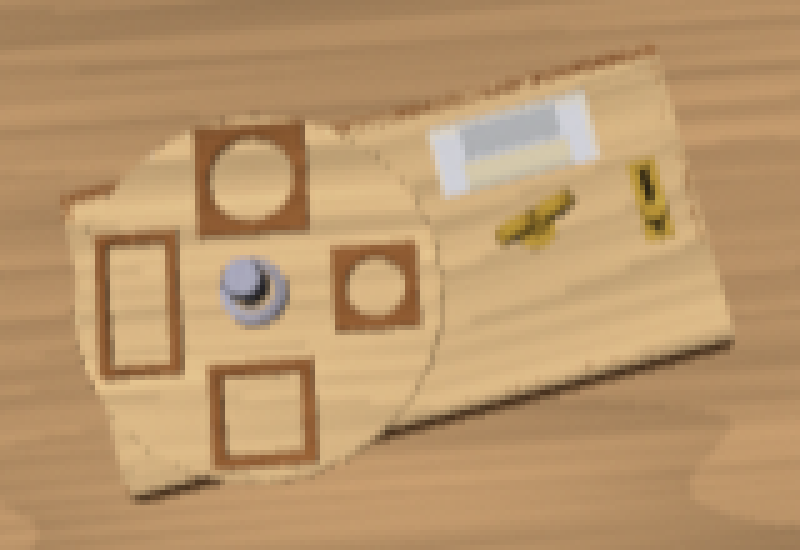

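View pics/top0b.png

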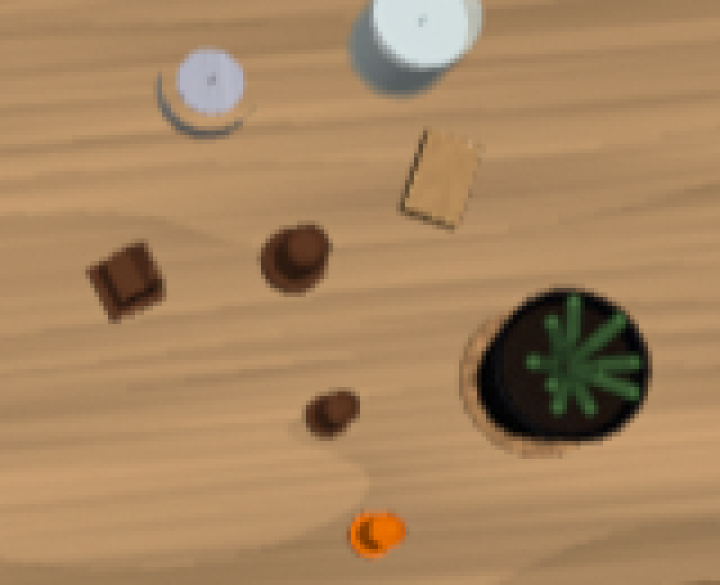

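```bash
python3 - <<'E'
from h import *
c=lambda x,y,s=5,ox=160,oy=190:(ox+x/s-.4,oy+y/s-.4)
P=[atz('top',c(*q),.055) for q in [(733,338),(656,55),(66,207),(134,490)]]
for p in P:print(np.round(p,4))
print('c',np.mean(P,0)); yv=(P[3]-P[0]+P[2]-P[1])/2;xv=(P[1]-P[0]+P[2]-P[3])/2
print(np.linalg.norm(yv),np.linalg.norm(xv),np.arctan2(-yv[0],yv[1]),np.arctan2(xv[1],xv[0]))
a=np.mean([np.arctan2(-yv[0],yv[1]),np.arctan2(xv[1],xv[0])]);ce=np.mean(P,0)
def dk(x,y,z):return ce+np.array([np.cos(a)*x-np.sin(a)*y,np.sin(a)*x+np.cos(a)*y,z])
for n,p in dict(key=dk(0,-.08,.038),tab0=dk(-.012,-.145,.019),tt=dk(0,.075,.016)).items():
    print(n,np.round(p,4),np.round(proj('top',p),1),np.round(proj('scene',p),1))
print('tab px',[np.round(atz('top',c(*q),.074),4) for q in [(655,222)]])
for n,q in dict(ntree=(252,180),nlh=(376,287),ntram=(140,304),nhouse=(264,415)).items(): print(n,np.round(atz('top',c(*q),.079),4))
d=lambda x,y:c(x,y,4.5,310,170)
print('house',atz('top',d(126,282),.005),'tree foot',atz('top',d(293,260),.01),'lh',atz('top',d(326,416),.01),'stopperhead',atz('top',c(255,293),.093),'coaster',atz('top',(122,278.5),.006))
K,T=cam('top');print(T[:3,3])
E
```

```text
[ 0.489 -0.087  0.055]
[ 0.6505 -0.0599  0.055 ]
[0.5934 0.2718 0.055 ]
[0.4354 0.2427 0.055 ]
c [0.54207931 0.09190706 0.055     ]
0.3352278886239926 0.1622435400219784 0.1658420574154871 0.1739101982165822
key [0.5556 0.0131 0.093 ] [267.3 234. ] [284.2 199.3]
tab0 [ 0.5548 -0.053   0.074 ] [291.7 233.4] [260.5 214.5]
tt [0.5294 0.1658 0.071 ] [211.9 249.8] [328.1 184.7]
tab px [array([ 0.5533, -0.0498,  0.074 ])]
ntree [0.5947 0.166  0.079 ]
nlh [0.5304 0.1032 0.079 ]
ntram [0.5323 0.2302 0.079 ]
nhouse [0.4669 0.1676 0.079 ]
house [ 0.55832886 -0.18637762  0.005     ] tree foot [ 0.56225498 -0.29241216  0.01      ] lh [ 0.46219854 -0.30057298  0.01      ] stopperhead [0.53064172 0.16661965 0.093     ] coaster [0.48064715 0.42901933 0.006     ]
[0.31524531 0.00600563 1.47030319]
```

Emit:
apply_moves --steps '[[[1,0.414,-0.186,-0.06,0,0,0],[1,0.414,-0.186,-0.06,0,0,0],[1,0.414,-0.186,-0.06,0,0,0],[1,0.414,-0.186,-0.06,0,0,0],[1,0.414,-0.186,-0.06,0,0,0]]]'

```text
clock: 1.95
tcp_pos: [0.3413, -0.3981, 0.272]
eef_rot: [[0.967, 0.256, 0.0], [0.256, -0.967, -0.001], [0.0, 0.001, -1.0]]
wrist_force: [0.6, -1.0, 0.3]
width: 0.0883
```

Emit:
apply_moves --steps '[[[1,0.187,-0.083,-0.028,0,0,0],[1,0.187,-0.083,-0.028,0,0,0],[1,0.187,-0.083,-0.028,0,0,0],[1,0.187,-0.083,-0.028,0,0,0],[1,0.187,-0.083,-0.028,0,0,0]]]'

```text
clock: 2.45
tcp_pos: [0.503, -0.2677, 0.3006]
eef_rot: [[0.965, 0.262, 0.003], [0.262, -0.965, -0.0], [0.003, 0.001, -1.0]]
wrist_force: [-0.5, 1.2, 0.2]
width: 0.088
```

```bash
python3 - <<'E'
from h import *
im,C=grab('wrist','w1')
for t in ['tree','house','lighthouse']:
    for x in r.mark_of(t,'wrist')[:2]:
        v,u=x['location'];print(t,round(x['conf'],2),u,v,atz('wrist',(u,v),0,C))
E
```

```text
tree 0.74 310.3 116.6 [ 0.56249491 -0.29086269  0.        ]
tree 0.51 397.9 218.7 [ 0.47126331 -0.43415155  0.        ]
house 0.63 220.1 95.4 [ 0.55802849 -0.18474562  0.        ]
lighthouse 0.94 290.6 253.9 [ 0.38880069 -0.31631317  0.        ]
lighthouse 0.73 296.1 194.8 [ 0.46766785 -0.30105034  0.        ]
```

View pics/w1.png

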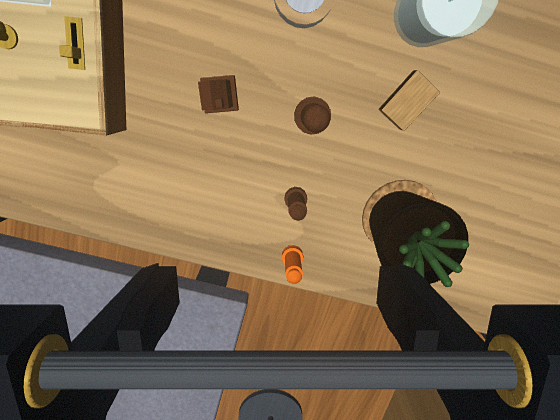

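Emit:
apply_moves --steps '[[[1,0.128,-0.367,0,0,0,0],[1,0.128,-0.367,0,0,0,0],[1,0.128,-0.367,0,0,0,0],[1,0.128,-0.367,0,0,0,0],[1,0.128,-0.367,0,0,0,0]]]'

```text
clock: 3.15
tcp_pos: [0.5176, -0.0222, 0.2993]
eef_rot: [[0.967, 0.253, -0.0], [0.253, -0.967, -0.0], [-0.0, 0.0, -1.0]]
wrist_force: [0.5, -0.7, -0.3]
width: 0.0881
```

Emit:
apply_moves --steps '[[[1,0.045,-0.13,0,0,0,0],[1,0.045,-0.13,0,0,0,0],[1,0.045,-0.13,0,0,0,0],[1,0.045,-0.13,0,0,0,0]]]'

```text
clock: 3.55
tcp_pos: [0.528, 0.1173, 0.2992]
eef_rot: [[0.966, 0.259, -0.001], [0.259, -0.966, 0.001], [-0.0, -0.001, -1.0]]
wrist_force: [-0.0, -1.4, -0.5]
width: 0.0881
```

```bash
python3 - <<'E'
from h import *
im,C=grab('wrist','w2')
s=r.sense();print(s['tcp_pos'],s['joints'])
for t,z in [('stopper',.071),('key_wing',.093),('slide_tab',.074),('nest_tree',.071),('nest_house',.071),('nest_lighthouse',.071),('nest_tram',.071),('deck',.055)]:
    for x in r.mark_of(t,'wrist')[:2]:
        v,u=x['location'];print(t,round(x['conf'],2),u,v,atz('wrist',(u,v),z,C))
E
```

```text
[0.52815663 0.11534742 0.29912383] [-4.41596093e-03  5.82667580e-02  1.62012891e+00 -3.91979981e-04
  1.46389839e+00  1.30525937e+00]
stopper 0.76 93.9 71.5 [0.576766   0.30936486 0.071     ]
stopper 0.71 231.2 151.1 [0.53727797 0.16839881 0.071     ]
key_wing 0.75 385.4 172.3 [0.55992804 0.01935316 0.093     ]
slide_tab 0.58 445.7 182.4 [ 0.56339652 -0.05006439  0.074     ]
nest_tree 0.8 246.9 91.3 [0.5967663 0.1665612 0.071    ]
nest_house 0.75 215.4 211.9 [0.47035135 0.17030192 0.071     ]
nest_lighthouse 0.77 291.9 171.1 [0.53343023 0.10421199 0.071     ]
nest_tram 0.62 164.3 138.9 [0.53188743 0.23510558 0.071     ]
nest_tram 0.59 303.1 159.9 [0.54741519 0.09641695 0.071     ]
deck 0.59 304.9 157.5 [0.54775477 0.09348764 0.055     ]
```

View pics/w2.png

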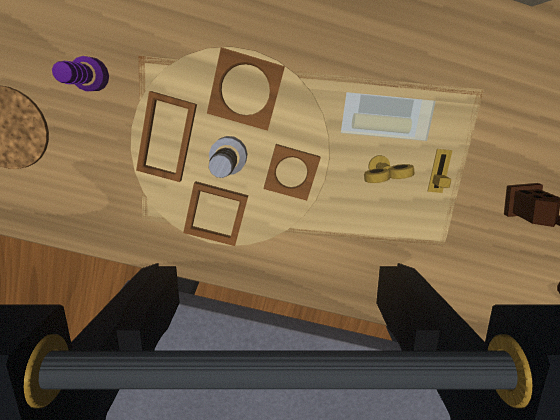

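Emit:
apply_moves --steps '[[[1,0.018,-0.05,0.09,0,0,0],[1,0.018,-0.05,0.09,0,0,0],[1,0.018,-0.05,0.09,0,0,0]]]'

```text
clock: 4.3
tcp_pos: [0.5295, 0.1692, 0.2037]
eef_rot: [[0.966, 0.258, -0.01], [0.258, -0.966, -0.0], [-0.01, -0.002, -1.0]]
wrist_force: [-0.5, -1.0, -0.4]
width: 0.0878
```

```bash
python3 - <<'E'
from h import *
im,C=grab('wrist','w3')
s=r.sense();print(s['tcp_pos'],s['joints'])
for t,z in [('stopper',.071),('nest_tree',.071),('nest_house',.071),('nest_lighthouse',.071),('nest_tram',.071)]:
    for x in r.mark_of(t,'wrist')[:2]:
        v,u=x['location'];print(t,round(x['conf'],2),u,v,atz('wrist',(u,v),z,C))
for z in (.071,.137): print(proj('wrist',[.534,.168,z],C))
E
```

```text
[0.53075746 0.16861747 0.20590487] [9.44580359e-02 1.76932351e-01 1.68031503e+00 2.00703427e-05
 1.29144171e+00 1.40407918e+00]
stopper 0.89 278.5 193.1 [0.5332825  0.17006586 0.071     ]
stopper 0.65 100.2 85.8 [0.5767657  0.31190184 0.071     ]
nest_tree 0.9 303.7 109.3 [0.59841231 0.16876484 0.071     ]
nest_house 0.75 261.3 265.9 [0.46914252 0.16761807 0.071     ]
nest_lighthouse 0.63 359.3 216.9 [0.53090629 0.10340576 0.071     ]
nest_tram 0.68 199.5 172.7 [0.53332944 0.23216693 0.071     ]
[281.32303466 192.90193696]
[282.11653713 223.07762201]
```

View pics/w3.png

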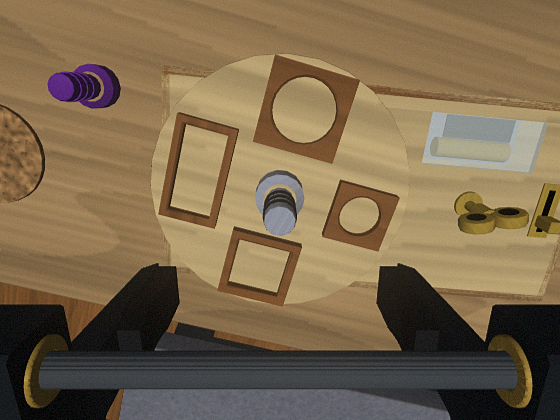

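Emit:
apply_moves --steps '[[[1,0.003,-0.001,0.05,0,0,0],[1,0.003,-0.001,0.1,0,0,0],[1,0.003,-0.001,0.108,0,0,0],[0,0.003,-0.001,0.108,0,0,0],[0,0.003,-0.001,0.108,0,0,0]]]'

```text
clock: 5.1
tcp_pos: [0.5379, 0.1699, 0.1044]
eef_rot: [[0.967, 0.257, 0.004], [0.257, -0.967, 0.0], [0.004, 0.001, -1.0]]
wrist_force: [-0.1, -0.3, 0.8]
width: 0.0743
```

Emit:
apply_moves --steps '[[[0,0,0,0,0,0,0],[0,0,0,0,0,0,0],[0,0,0,0,0,0,0]]]'

```text
clock: 5.4
tcp_pos: [0.5366, 0.1701, 0.1029]
eef_rot: [[0.966, 0.257, 0.002], [0.257, -0.966, 0.0], [0.002, 0.0, -1.0]]
wrist_force: [-0.0, -0.4, -0.5]
width: 0.0502
```

Emit:
apply_moves --steps '[[[0,0,0,0,0,0,0],[0,0,0,0,0,0,0],[0,0,0,0,0,0,0],[0,0,0,0,0,0,0],[0,0,0,0,0,0,0]]]'

```text
clock: 5.9
tcp_pos: [0.5357, 0.1699, 0.1014]
eef_rot: [[0.966, 0.257, -0.0], [0.257, -0.966, -0.0], [-0.0, 0.0, -1.0]]
wrist_force: [-0.2, 0.2, 0.3]
width: 0.019
```

Emit:
apply_moves --steps '[[[0,0,0,-0.05,0,0,0],[0,0,0,-0.1,0,0,0],[0,0,0,-0.1,0,0,0]]]'

```text
clock: 6.2
tcp_pos: [0.5401, 0.1705, 0.209]
eef_rot: [[0.966, 0.257, 0.013], [0.257, -0.966, 0.001], [0.013, 0.002, -1.0]]
wrist_force: [1.6, -1.3, -1.1]
width: 0.0192
```

```bash
python3 - <<'E'
from h import *
r.grab_frame('top');K=r.regions_of('coaster_free','top')
for x in K[:2]:
    m=x['pixels'];v,u=np.nonzero(m);b=x['box'];print(round(x['conf'],2),b,m.sum(),atz('top',((u.mean()),(v.mean())),.006))
go([.481,.429,.2])
grab('wrist','w4')
E
```

```text
0.92 [109.9, 262.4, 140.5, 295.8] 909 [0.47935301 0.43011686 0.006     ]
shift [ 0.0129 -0.2645  0.0026] turn [ 0.0005 -0.0029  0.    ] width 0.0186 t 6.3 q6 1.407 F [ 0.1  0.2 -1.7]
```

View pics/w4.png

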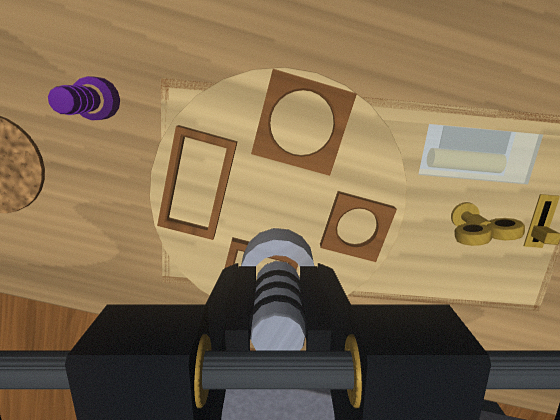

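Emit:
apply_moves --steps '[[[0,0.012,-0.265,0,0,0,0],[0,0.012,-0.265,0,0,0,0],[0,0.012,-0.265,0,0,0,0],[0,0.012,-0.265,0,0,0,0],[0,0.012,-0.265,0,0,0,0]]]'

```text
clock: 6.85
tcp_pos: [0.4805, 0.4153, 0.1985]
eef_rot: [[0.967, 0.257, -0.004], [0.257, -0.967, -0.002], [-0.004, 0.001, -1.0]]
wrist_force: [1.6, 0.2, -0.1]
width: 0.0192
```

Emit:
apply_moves --steps '[[[0,0.001,-0.035,0,0,0,0],[0,0.001,-0.035,0.05,0,0,0],[0,0.001,-0.035,0.1,0,0,0],[0,0.001,-0.035,0.12,0,0,0],[0,0.001,-0.035,0.12,0,0,0]]]'

```text
clock: 7.35
tcp_pos: [0.4698, 0.4454, 0.0739]
eef_rot: [[0.966, 0.257, -0.011], [0.257, -0.966, -0.007], [-0.013, 0.004, -1.0]]
wrist_force: [0.1, -0.6, -0.8]
width: 0.019
```

```bash
python3 - <<'E'
from h import *
grab('wrist','w5')
go([.480,.4295,.037])
E
```

```text
shift [0.0036 0.0186 0.0404] turn [ 0.0024  0.0074 -0.    ] width 0.0189 t 7.4 q6 1.887 F [ 0.2  0.7 -0.9]
```

View pics/w5.png

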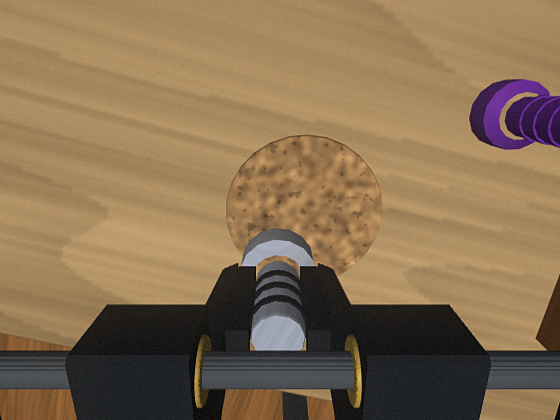

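Emit:
apply_moves --steps '[[[0,0,0.02,0,0,0,0],[0,0,0.02,0,0,0,0],[0,0,0.02,0,0,0,0],[0,0,0.02,0,0,0,0]]]'

```text
clock: 7.8
tcp_pos: [0.4805, 0.4292, 0.083]
eef_rot: [[0.967, 0.256, 0.002], [0.256, -0.967, 0.001], [0.002, -0.001, -1.0]]
wrist_force: [0.2, 0.6, -1.4]
width: 0.0193
```

```bash
python3 - <<'E'
from h import *
im,C=grab('wrist','w6')
for x in r.regions_of('coaster_free','wrist')[:2]:
    b=x['box'];print(x['conf'],b,atz('wrist',((b[0]+b[2])/2,b[1]+(b[2]-b[0])/2*.95),.006,C))
go([.480,.4295,.037])
E
```

```text
0.57 [201.7, 145.4, 352.0, 276.2] [0.4854366  0.43132197 0.006     ]
shift [ 0.     -0.0002  0.0453] turn [-0.0005 -0.0013 -0.    ] width 0.0192 t 7.9 q6 1.857 F [ 0.2 -0.7 -1.2]
```

View pics/w6.png

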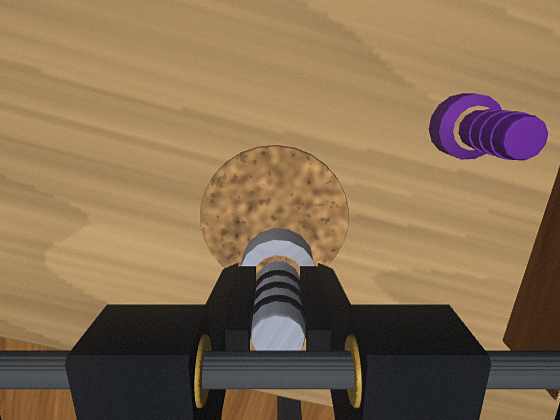

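Emit:
apply_moves --steps '[[[0,0.002,0,0.03,0,0,0],[0,0.002,0,0.04,0,0,0],[0,0.002,0,0.043,0,0,0],[0,0.002,0,0.045,0,0,0],[0,0.002,0,0.045,0,0,0]]]'

```text
clock: 8.4
tcp_pos: [0.4819, 0.4298, 0.0371]
eef_rot: [[0.966, 0.257, 0.001], [0.257, -0.966, 0.0], [0.001, -0.0, -1.0]]
wrist_force: [0.2, 0.8, -0.8]
width: 0.019
```

Emit:
apply_moves --steps '[[[0,0,0,0,0,0,0],[0,0,0,0,0,0,0]]]'

```text
clock: 8.6
tcp_pos: [0.482, 0.4298, 0.0373]
eef_rot: [[0.966, 0.257, 0.001], [0.257, -0.966, 0.001], [0.001, -0.0, -1.0]]
wrist_force: [0.1, -0.0, -0.9]
width: 0.0193
```

Slight further lowering until contact is felt.

Emit:
apply_moves --steps '[[[0,0,0,0.001,0,0,0],[0,0,0,0.002,0,0,0],[0,0,0,0.002,0,0,0]]]'

```text
clock: 8.9
tcp_pos: [0.4822, 0.4298, 0.0364]
eef_rot: [[0.966, 0.257, 0.001], [0.257, -0.966, 0.001], [0.001, -0.0, -1.0]]
wrist_force: [-2.0, -2.0, 10.3]
width: 0.019
```

Emit:
apply_moves --steps '[[[0.7,0,0,0,0,0,0],[0.7,0,0,0,0,0,0],[0.7,0,0,0,0,0,0],[0.7,0,0,0,0,0,0],[0.7,0,0,-0.02,0,0,0]]]'

```text
clock: 9.4
tcp_pos: [0.4794, 0.4281, 0.0515]
eef_rot: [[0.966, 0.257, -0.005], [0.257, -0.966, -0.003], [-0.006, 0.002, -1.0]]
wrist_force: [-0.1, -0.7, -0.3]
width: 0.0573
```

Emit:
apply_moves --steps '[[[1,0,0,-0.05,0,0,0],[1,0,0,-0.1,0,0,0],[1,0,0,-0.15,0,0,0],[1,0,0,-0.16,0,0,0]]]'

```text
clock: 9.8
tcp_pos: [0.4845, 0.4314, 0.2224]
eef_rot: [[0.966, 0.257, 0.01], [0.257, -0.966, 0.006], [0.011, -0.003, -1.0]]
wrist_force: [-0.2, 0.7, 1.2]
width: 0.0875
```

```bash
python3 - <<'E'
from h import *
im,C=grab('wrist','w7')
grab('scene','s7')
s=r.sense()
import numpy as np
print(s['tcp_pos'],s['joints'])
go([.56,-.19,.25])
E
```

```text
[0.48290236 0.43033224 0.21756225] [5.44750893e-01 3.51357820e-01 1.43960232e+00 6.46422301e-06
 1.34491601e+00 1.85567750e+00]
shift [-0.0847  0.6193 -0.0339] turn [-0.0016 -0.0055 -0.    ] width 0.0881 t 9.9 q6 1.856 F [ 0.5 -0.3 -1.1]
```

View pics/w7.png

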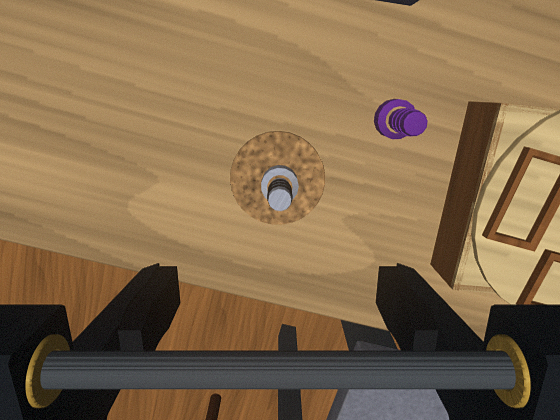

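View pics/s7.png

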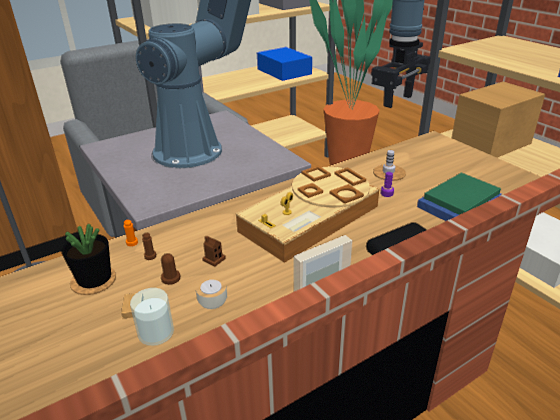

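Emit:
apply_moves --steps '[[[1,-0.084,0.615,-0.02,0,0,0],[1,-0.084,0.615,-0.02,0,0,0],[1,-0.084,0.615,-0.02,0,0,0],[1,-0.084,0.615,-0.02,0,0,0],[1,-0.084,0.615,-0.02,0,0,0]]]'

```text
clock: 10.4
tcp_pos: [0.5109, 0.1795, 0.2197]
eef_rot: [[0.966, 0.257, -0.004], [0.257, -0.966, -0.001], [-0.004, -0.001, -1.0]]
wrist_force: [1.4, -0.4, -0.8]
width: 0.0878
```

```bash
python3 - <<'E'
from h import *
go([.559,-.186,.22])
E
```

```text
shift [-4.750e-02  3.656e-01 -3.000e-04] turn [-0.0006  0.0044  0.    ] width 0.0878 t 10.4 q6 1.429 F [ 1.4 -0.4 -0.8]
```

Emit:
apply_moves --steps '[[[1,-0.048,0.365,0,0,0,0],[1,-0.048,0.365,0,0,0,0],[1,-0.048,0.365,0,0,0,0],[1,-0.048,0.365,0,0,0,0],[1,-0.048,0.365,0,0,0,0]]]'

```text
clock: 10.9
tcp_pos: [0.5432, -0.068, 0.2197]
eef_rot: [[0.966, 0.257, -0.004], [0.257, -0.966, 0.002], [-0.004, -0.003, -1.0]]
wrist_force: [1.1, 0.7, -0.3]
width: 0.0882
```

Emit:
apply_moves --steps '[[[0.8,-0.015,0.114,0,0,0,0],[0.8,-0.015,0.114,0,0,0,0],[0.8,-0.015,0.114,0.03,0,0,0],[0.8,-0.015,0.114,0.05,0,0,0]]]'

```text
clock: 11.3
tcp_pos: [0.5578, -0.1829, 0.1684]
eef_rot: [[0.967, 0.253, -0.004], [0.253, -0.967, 0.002], [-0.003, -0.003, -1.0]]
wrist_force: [-0.4, -0.2, -0.4]
width: 0.0707
```

```bash
python3 - <<'E'
from h import *
im,C=grab('wrist','w8')
for x in r.mark_of('house','wrist')[:2]:
        v,u=x['location'];print(round(x['conf'],2),u,v,atz('wrist',(u,v),0,C))
go([.559,-.186,.15],np.radians(-71))
E
```

```text
0.56 279.7 187.0 [ 0.5582072  -0.18389054  0.        ]
shift [0.0015 0.0072 0.0162] turn [-0.0081  0.0076 -0.0736] width 0.0707 t 11.4 q6 0.797 F [-0.7 -0.2 -0.4]
```

View pics/w8.png

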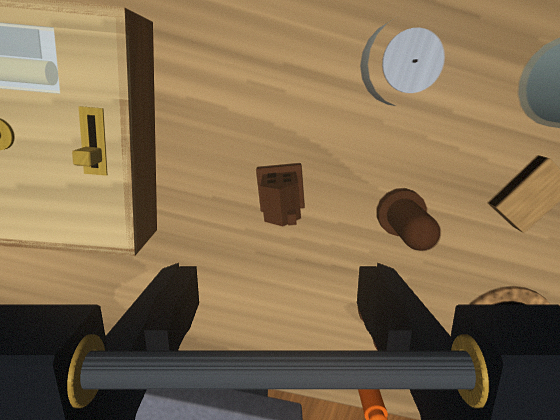

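Emit:
apply_moves --steps '[[[0.8,0.0015,0.0055,0.02,0,0,-0.085],[0.8,0.0015,0.0055,0.07,0,0,-0.085],[0.8,0.0015,0.0055,0.12,0,0,-0.085],[0.8,0.0015,0.0055,0.145,0,0,-0.085],[0.8,0.0015,0.0055,0.15,0,0,-0.085]]]'

```text
clock: 11.9
tcp_pos: [0.5592, -0.1829, 0.0183]
eef_rot: [[0.941, 0.339, -0.007], [0.339, -0.941, 0.004], [-0.005, -0.006, -1.0]]
wrist_force: [-0.3, 0.2, 0.6]
width: 0.0704
```

Emit:
apply_moves --steps '[[[0.8,0,0,0,0,0,0],[0.8,0,0,0,0,0,0]]]'

```text
clock: 12.1
tcp_pos: [0.5637, -0.1858, 0.0244]
eef_rot: [[0.941, 0.339, 0.002], [0.339, -0.941, -0.001], [0.002, 0.002, -1.0]]
wrist_force: [-0.3, -0.6, 0.6]
width: 0.0707
```

```bash
python3 - <<'E'
from h import *
im,C=grab('wrist','w9')
go([.5585,-.184,.013],np.radians(-70.5))
E
```

```text
shift [-0.0045 -0.0037  0.0118] turn [ 0.0028 -0.0024  0.0049] width 0.0704 t 12.15 q6 0.707 F [0.4 0.3 0.2]
```

View pics/w9.png

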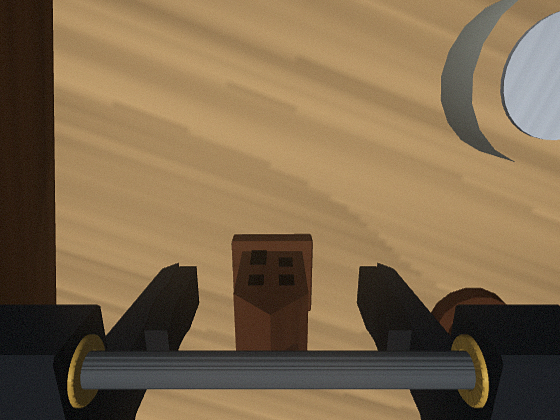

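Emit:
apply_moves --steps '[[[0.8,-0.004,-0.003,0.01,0,0,0],[0.8,-0.004,-0.003,0.01,0,0,0],[0.2,-0.004,-0.003,0.01,0,0,0],[0,-0.004,-0.003,0.01,0,0,0],[0,-0.004,-0.003,0.01,0,0,0]]]'

```text
clock: 12.65
tcp_pos: [0.5578, -0.184, 0.0128]
eef_rot: [[0.941, 0.338, 0.001], [0.338, -0.941, -0.0], [0.0, 0.0, -1.0]]
wrist_force: [0.0, 0.5, -0.3]
width: 0.0484
```

Emit:
apply_moves --steps '[[[0,0,0,0,0,0,0],[0,0,0,0,0,0,0],[0,0,0,0,0,0,0]]]'

```text
clock: 12.95
tcp_pos: [0.5576, -0.184, 0.0126]
eef_rot: [[0.941, 0.338, 0.0], [0.338, -0.941, -0.0], [0.0, 0.0, -1.0]]
wrist_force: [0.5, -0.1, 0.8]
width: 0.0281
```

Emit:
apply_moves --steps '[[[0,0,0,-0.02,0,0,0],[0,0,0,-0.07,0,0,0],[0,0,0,-0.12,0,0,0],[0,0,0,-0.16,0,0,0]]]'

```text
clock: 13.35
tcp_pos: [0.5579, -0.1841, 0.1752]
eef_rot: [[0.941, 0.338, 0.001], [0.338, -0.941, -0.001], [0.001, 0.001, -1.0]]
wrist_force: [0.2, -0.7, 0.1]
width: 0.0277
```

```bash
python3 - <<'E'
from h import *
go([.469,.168,.17],np.radians(-89.6))
E
```

```text
shift [ 0.0353 -0.3614  0.0048] turn [ 0.001  -0.0013  0.3378] width 0.0277 t 13.35 q6 0.705 F [ 0.2 -0.7  0.1]
```

Emit:
apply_moves --steps '[[[0,0.035,-0.361,0,0,0,0.338],[0,0.035,-0.361,0,0,0,0.338],[0,0.035,-0.361,0,0,0,0.338],[0,0.035,-0.361,0,0,0,0.338],[0,0.035,-0.361,0,0,0,0.338]]]'

```text
clock: 13.85
tcp_pos: [0.4954, 0.0595, 0.1726]
eef_rot: [[1.0, 0.006, 0.0], [0.006, -1.0, 0.0], [0.0, -0.0, -1.0]]
wrist_force: [0.2, 0.1, -1.6]
width: 0.0276
```

```bash
python3 - <<'E'
from h import *
go([.469,.168,.17],np.radians(-89.6))
E
```

```text
shift [-0.0257 -0.1087  0.0026] turn [-0.0001 -0.0003 -0.0008] width 0.0276 t 13.85 q6 1.446 F [ 0.2  0.1 -1.6]
```

Emit:
apply_moves --steps '[[[0,-0.026,-0.109,0.003,0,0,0],[0,-0.026,-0.109,0.003,0,0,0],[0,-0.026,-0.109,0.02,0,0,0],[0,-0.026,-0.109,0.04,0,0,0],[0,-0.026,-0.109,0.04,0,0,0]]]'

```text
clock: 14.35
tcp_pos: [0.4671, 0.1671, 0.1301]
eef_rot: [[1.0, 0.008, -0.005], [0.008, -1.0, -0.001], [-0.005, 0.001, -1.0]]
wrist_force: [0.0, -0.8, -1.1]
width: 0.0279
```

Emit:
apply_moves --steps '[[[0,0,0,0,0,0,0],[0,0,0,0,0,0,0]]]'

```text
clock: 14.55
tcp_pos: [0.4704, 0.1662, 0.1335]
eef_rot: [[1.0, 0.006, 0.001], [0.006, -1.0, 0.0], [0.001, -0.0, -1.0]]
wrist_force: [0.1, 1.1, -1.1]
width: 0.0275
```

```bash
python3 - <<'E'
from h import *
im,C=grab('wrist','w10');grab('top','t10')
go([.469,.168,.085],np.radians(-89.6))
E
```

```text
shift [-0.0016 -0.0018  0.0486] turn [-0.0001 -0.0018 -0.0012] width 0.0279 t 14.65 q6 1.666 F [ 0.1  0.7 -0.7]
```

View pics/w10.png

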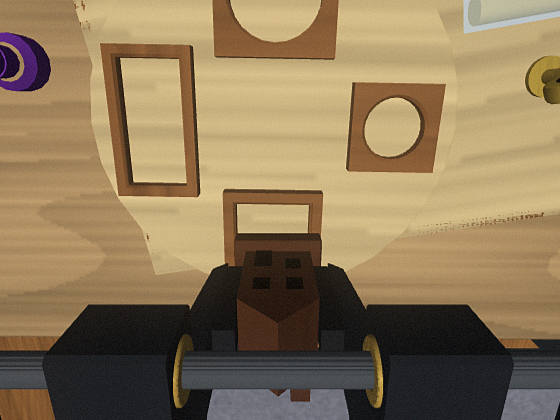

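```bash
python3 - <<'E'
from h import *
C=cam('wrist')
import cv2
a=cv2.imread('pics/w10.png');cv2.imwrite('pics/w10c.png',cv2.resize(a[60:280,90:460],None,fx=2.1,fy=2.1,interpolation=2))
for q in [(223,191),(322,191)]: print('plate back corners',np.round(atz('wrist',q,.079,C),4))
# lh plate corners
for q in [(353,82),(446,84),(432,173),(346,171)]: print('lh',np.round(atz('wrist',q,.079,C),4))
for q in [(101,44),(191,45),(199,196),(119,196)]: print('tram',np.round(atz('wrist',q,.079,C),4))
E
```

```text
plate back corners [0.4984 0.1971 0.079 ]
plate back corners [0.4987 0.142  0.079 ]
lh [0.556  0.1288 0.079 ]
lh [0.5553 0.0814 0.079 ]
lh [0.5093 0.0823 0.079 ]
lh [0.5101 0.1294 0.079 ]
tram [0.573  0.2542 0.079 ]
tram [0.5728 0.2099 0.079 ]
tram [0.4955 0.2106 0.079 ]
tram [0.4952 0.2552 0.079 ]
```

View pics/w10c.png

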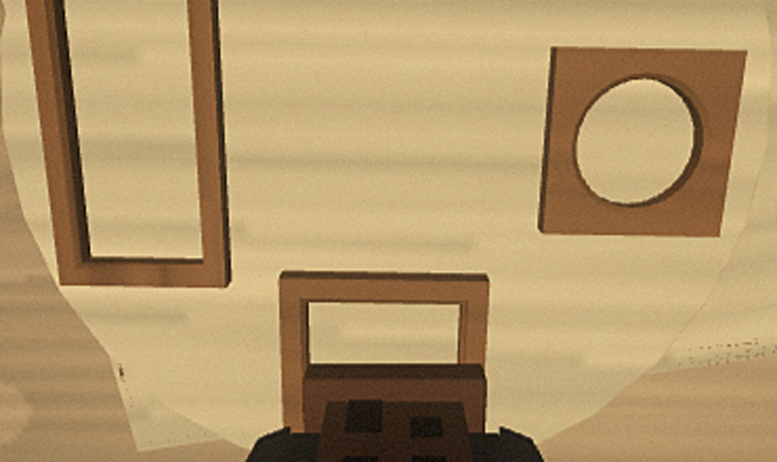

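```bash
python3 - <<'E'
from h import *
C=cam('wrist')
for q in [(235,234),(321,234)]: print(np.round(atz('wrist',q,.131,C)-r.sense()['tcp_pos'],4))
go([.4693,.169,.085],np.radians(-89.7))
E
```

```text
[ 0.023   0.0187 -0.0026]
[ 0.0232 -0.0181 -0.0026]
shift [-0.0013 -0.0028  0.0486] turn [-0.0001 -0.0018  0.0005] width 0.0279 t 14.65 q6 1.666 F [ 0.1  0.7 -0.7]
```

Emit:
apply_moves --steps '[[[0,-0.004,-0.0025,0.02,0,0,0],[0,-0.004,-0.0025,0.035,0,0,0],[0,-0.004,-0.0025,0.035,0,0,0],[0,-0.004,-0.0025,0.035,0,0,0],[0,-0.004,-0.0025,0.035,0,0,0]]]'

```text
clock: 15.15
tcp_pos: [0.4666, 0.169, 0.0987]
eef_rot: [[1.0, 0.006, 0.002], [0.006, -1.0, 0.0], [0.002, -0.0, -1.0]]
wrist_force: [0.8, 0.1, -1.2]
width: 0.0279
```

```bash
python3 - <<'E'
from h import *
im,C=grab('wrist','w11')
a=cv2.imread('pics/w11.png');cv2.imwrite('pics/w11c.png',cv2.resize(a[150:300,170:390],None,fx=3.5,fy=3.5,interpolation=2))
go([.4693,.169,.085],np.radians(-89.7))
E
```

```text
shift [0.0028 0.0001 0.0137] turn [-0.0002 -0.002   0.0013] width 0.0278 t 15.2 q6 1.672 F [ 0.   0.3 -1.5]
```

View pics/w11c.png

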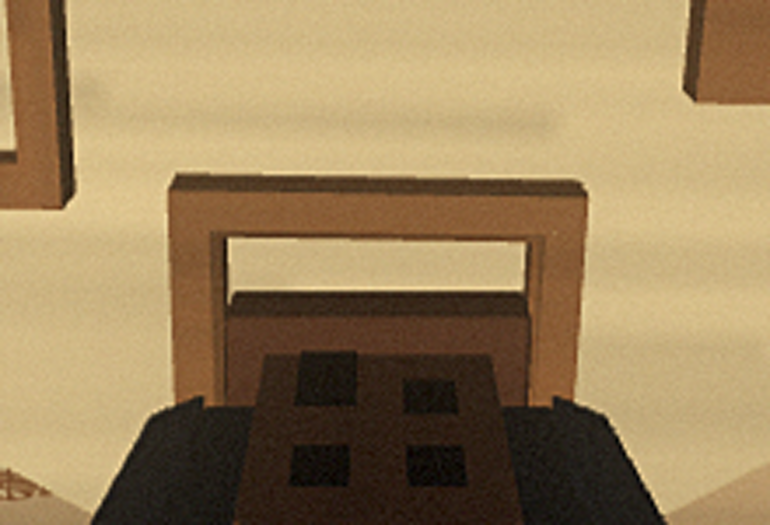

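```bash
python3 - <<'E'
from h import *
C=cam('wrist')
f=lambda x,y:(170+x/3.5,150+y/3.5)
for n,q,z in [('footL',(231,293),.0861),('footR',(528,294),.0861),('foottopL',(228,315),.0961),('foottopR',(532,317),.0961),('nestL',(211,232),.079),('nestR',(545,239),.079),('plateL',(170,190),.079),('plateR',(588,196),.079)]: print(n,np.round(atz('wrist',f(*q),z,C),4))
E
```

```text
footL [0.4857 0.1885 0.0861]
footR [0.4858 0.1498 0.0861]
foottopL [0.4867 0.1878 0.0961]
foottopR [0.4867 0.1504 0.0961]
nestL [0.4916 0.1918 0.079 ]
nestR [0.4909 0.147  0.079 ]
plateL [0.4975 0.197  0.079 ]
plateR [0.497  0.1415 0.079 ]
```

Emit:
apply_moves --steps '[[[0,0.0025,0,0,0,0,0.012],[0,0.0025,0,0.005,0,0,0.012],[0,0.0025,0,0.01,0,0,0.012],[0,0.0025,0,0.013,0,0,0.012],[0,0.0025,0,0.014,0,0,0.012]]]'

```text
clock: 15.7
tcp_pos: [0.4676, 0.1691, 0.0835]
eef_rot: [[1.0, -0.005, -0.001], [-0.005, -1.0, -0.0], [-0.001, 0.0, -1.0]]
wrist_force: [-5.0, -1.9, 12.9]
width: 0.0276
```

Emit:
apply_moves --steps '[[[0,0,0,0,0,0,0],[0,0,0,0.001,0,0,0],[0,0,0,0.002,0,0,0],[0,0,0,0.002,0,0,0]]]'

```text
clock: 16.1
tcp_pos: [0.4679, 0.1691, 0.0834]
eef_rot: [[1.0, -0.005, -0.001], [-0.005, -1.0, -0.0], [-0.001, 0.0, -1.0]]
wrist_force: [-10.2, -2.8, 23.1]
width: 0.0277
```

Emit:
apply_moves --steps '[[[0.6,0,0,-0.002,0,0,0],[0.6,0,0,-0.002,0,0,0],[0.6,0,0,-0.002,0,0,0],[0.6,0,0,-0.002,0,0,0],[0.6,0,0,-0.01,0,0,0]]]'

```text
clock: 16.6
tcp_pos: [0.467, 0.1689, 0.0906]
eef_rot: [[1.0, -0.005, -0.003], [-0.005, -1.0, -0.0], [-0.003, 0.0, -1.0]]
wrist_force: [0.1, -0.6, -0.3]
width: 0.0532
```

Emit:
apply_moves --steps '[[[0.6,0,0,-0.05,0,0,0],[0.6,0,0,-0.1,0,0,0],[0.8,0,0,-0.15,0,0,0],[0.8,0,0,-0.15,0,0,0]]]'

```text
clock: 17.0
tcp_pos: [0.4722, 0.1697, 0.2499]
eef_rot: [[1.0, -0.005, 0.014], [-0.005, -1.0, 0.002], [0.014, -0.002, -1.0]]
wrist_force: [0.6, -0.2, 0.3]
width: 0.0668
```

```bash
python3 - <<'E'
from h import *
im,C=grab('wrist','w12');grab('scene','s12');grab('top','t12')
for t in ['tree','lighthouse','stopper']:
    for x in r.mark_of(t,'top')[:3]:
        v,u=x['location'];print(t,round(x['conf'],2),u,v,np.round(atz('top',(u,v),0),4))
go([.563,-.291,.23])
a=cv2.imread('pics/s12.png');b=cv2.imread('pics/w12.png');cv2.imwrite('pics/c12.png',np.hstack([cv2.resize(a[130:330,60:420],(430,240)),cv2.resize(b,(370,240))]))
E
```

```text
tree 0.5 375.7 226.8 [ 0.5654 -0.2975  0.    ]
lighthouse 0.61 201.6 182.4 [0.7407 0.1915 0.    ]
lighthouse 0.6 392.4 287.0 [ 0.3911 -0.3226  0.    ]
lighthouse 0.49 381.5 262.2 [ 0.4629 -0.3011  0.    ]
stopper 0.61 123.5 279.2 [0.479  0.4266 0.    ]
stopper 0.26 355.5 191.5 [ 0.6741 -0.2521  0.    ]
shift [0.0985 0.4594 0.0095] turn [ 0.0004  0.0036 -0.    ] width 0.0704 t 17.3 q6 1.684 F [-0.2 -0.3  0.3]
```

View pics/c12.png

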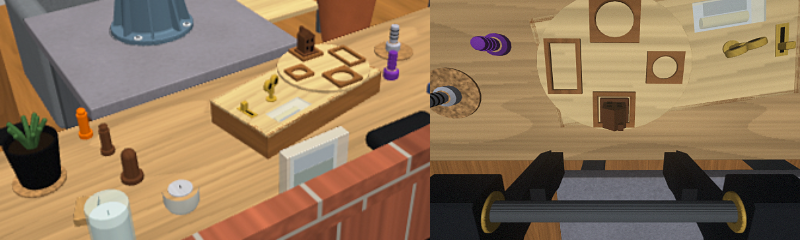

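Emit:
apply_moves --steps '[[[0.65,0.0985,0.459,0.01,0,0,0.175],[0.65,0.0985,0.459,0.01,0,0,0.175],[0.65,0.0985,0.459,0.01,0,0,0.175],[0.65,0.0985,0.459,0.01,0,0,0.175],[0.65,0.0985,0.459,0.01,0,0,0.175]]]'

```text
clock: 17.8
tcp_pos: [0.5185, -0.0772, 0.2346]
eef_rot: [[0.984, -0.179, -0.003], [-0.179, -0.984, 0.001], [-0.003, -0.001, -1.0]]
wrist_force: [1.2, 1.1, 0.7]
width: 0.0573
```

```bash
python3 - <<'E'
from h import *
go([.563,-.291,.18],np.radians(-100))
E
```

```text
shift [0.0822 0.2024 0.0542] turn [-0.0007  0.0027 -0.0056] width 0.0573 t 17.8 q6 1.376 F [1.2 1.1 0.7]
```

Emit:
apply_moves --steps '[[[0.65,0.082,0.202,0.02,0,0,0],[0.65,0.082,0.202,0.02,0,0,0],[0.65,0.082,0.202,0.04,0,0,0],[0.65,0.082,0.202,0.055,0,0,0],[0.65,0.082,0.202,0.055,0,0,0]]]'

```text
clock: 18.3
tcp_pos: [0.5623, -0.2918, 0.1773]
eef_rot: [[0.983, -0.182, -0.004], [-0.182, -0.983, 0.002], [-0.004, -0.002, -1.0]]
wrist_force: [-0.1, 0.2, -0.2]
width: 0.0572
```

Emit:
apply_moves --steps '[[[0.65,0,0,0,0,0,0],[0.65,0,0,0,0,0,0]]]'

```text
clock: 18.5
tcp_pos: [0.5627, -0.2885, 0.1791]
eef_rot: [[0.984, -0.18, -0.003], [-0.18, -0.984, 0.003], [-0.003, -0.002, -1.0]]
wrist_force: [-0.4, 0.0, 0.8]
width: 0.0576
```

```bash
python3 - <<'E'
from h import *
im,C=grab('wrist','w13')
for t in ['tree','lighthouse']:
    for x in r.mark_of(t,'wrist')[:2]:
        v,u=x['location'];print(t,round(x['conf'],2),u,v,np.round(atz('wrist',(u,v),0,C),4))
go([.563,-.291,.014],np.radians(-100))
E
```

```text
tree 0.67 279.2 183.6 [ 0.5629 -0.2891  0.    ]
lighthouse 0.74 310.4 276.8 [ 0.4656 -0.3022  0.    ]
lighthouse 0.56 337.6 340.6 [ 0.3873 -0.3186 -0.    ]
shift [-0.0002  0.0034  0.1675] turn [-0.0002 -0.     -0.0044] width 0.0576 t 18.65 q6 1.09 F [-1.1  0.8 -0.3]
```

View pics/w13.png

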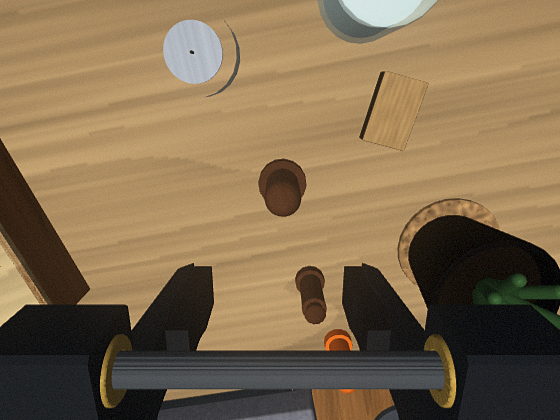

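```bash
python3 - <<'E'
from h import *
C=cam('wrist')
print(atz('wrist',(448,199),.006,C),atz('wrist',(398,250),.006,C))
r.grab_frame('top')
for t in ['planter','coaster_planter']:
  for x in r.regions_of(t,'top')[:1]:
    b=x['box'];print(t,b)
    for u in (b[0],b[2]):
        print(np.round(atz('top',(u,(b[1]+b[3])/2),.121),4),np.round(atz('top',(u,(b[1]+b[3])/2),.006),4))
    for v in (b[1],b[3]):
        print(np.round(atz('top',((b[0]+b[2])/2,v),.121),4),np.round(atz('top',((b[0]+b[2])/2,v),.006),4))
  for x in r.mark_of(t,'top')[:2]:
    v,u=x['location'];print(t,x['conf'],u,v,atz('top',(u,v),.003))
E
```

```text
[ 0.52461346 -0.43517432  0.006     ] [ 0.48263271 -0.38721236  0.006     ]
planter [419.6, 235.9, 455.5, 268.6]
[ 0.4678 -0.3779  0.121 ] [ 0.4808 -0.4106  0.006 ]
[ 0.4596 -0.4709  0.121 ] [ 0.4719 -0.5116  0.006 ]
[ 0.5065 -0.4308  0.121 ] [ 0.5228 -0.468   0.006 ]
[ 0.4215 -0.4181  0.121 ] [ 0.4306 -0.4542  0.006 ]
planter 0.86 428.4 257.1 [ 0.46531429 -0.43425818  0.003     ]
planter 0.68 211.7 272.3 [0.47624104 0.17829982 0.003     ]
coaster_planter [416.3, 262.3, 432.7, 271.6]
[ 0.4306 -0.3639  0.121 ] [ 0.4404 -0.3955  0.006 ]
[ 0.4269 -0.4062  0.121 ] [ 0.4364 -0.4414  0.006 ]
[ 0.4407 -0.3868  0.121 ] [ 0.4514 -0.4203  0.006 ]
[ 0.4168 -0.3834  0.121 ] [ 0.4255 -0.4165  0.006 ]
coaster_planter 0.44 428.1 250.7 [ 0.48345104 -0.43605534  0.003     ]
coaster_planter 0.2 280.8 163.4 [ 0.77698212 -0.04349387  0.003     ]
```

Emit:
apply_moves --steps '[[[0.65,0,0.001,0.05,0,0,0],[0.65,0,0.001,0.1,0,0,0],[0.65,0,0.001,0.14,0,0,0],[0.65,0,0.001,0.155,0,0,0],[0.65,0,0.001,0.16,0,0,0]]]'

```text
clock: 19.4
tcp_pos: [0.5627, -0.2891, 0.0197]
eef_rot: [[0.984, -0.179, -0.002], [-0.179, -0.984, 0.002], [-0.003, -0.001, -1.0]]
wrist_force: [-0.5, 0.2, 0.3]
width: 0.0572
```

Emit:
apply_moves --steps '[[[0.65,0,0,0,0,0,0],[0.65,0,0,0,0,0,0]]]'

```text
clock: 19.6
tcp_pos: [0.5652, -0.2911, 0.0238]
eef_rot: [[0.984, -0.179, 0.003], [-0.179, -0.984, -0.003], [0.004, 0.002, -1.0]]
wrist_force: [0.5, -1.1, 0.1]
width: 0.0572
```

```bash
python3 - <<'E'
from h import *
im,C=grab('wrist','w14')
go([.563,-.2895,.014],np.radians(-100))
E
```

```text
shift [-0.0025 -0.0013  0.0099] turn [ 0.0021 -0.0039 -0.0055] width 0.0577 t 19.65 q6 1.089 F [-0.  -0.   0.4]
```

View pics/w14.png

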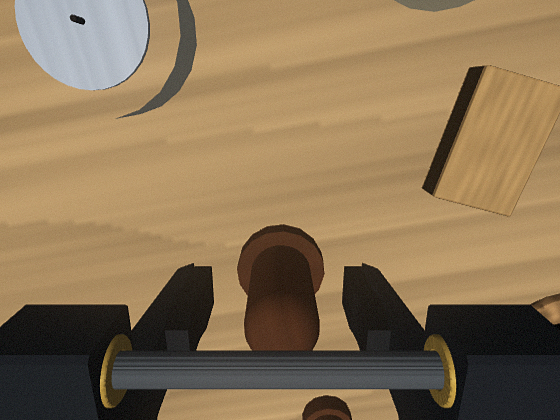

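```bash
python3 - <<'E'
from h import *
C=cam('wrist');s=r.sense()
for q,z in [((281,225.5),0.),((281,240),.01),((238,270),.008),((324,270),.008)]: print(np.round(s['eef_rot'].T@(atz('wrist',q,z,C)-s['tcp_pos']),4))
E
```

```text
[0.0189 0.0012 0.024 ]
[0.0155 0.0011 0.0139]
[-0.0009 -0.0195  0.0158]
[-0.0009  0.0219  0.0159]
```

Emit:
apply_moves --steps '[[[0.65,-0.0025,0.001,0.01,0,0,0],[0.65,-0.0025,0.001,0.01,0,0,0],[0.2,-0.0025,0.001,0.01,0,0,0],[0,-0.0025,0.001,0.01,0,0,0],[0,-0.0025,0.001,0.01,0,0,0]]]'

```text
clock: 20.15
tcp_pos: [0.561, -0.2906, 0.0114]
eef_rot: [[0.984, -0.179, 0.0], [-0.179, -0.984, -0.0], [0.0, 0.0, -1.0]]
wrist_force: [0.2, -0.2, -0.5]
width: 0.0354
```

Emit:
apply_moves --steps '[[[0,0,0,0,0,0,0],[0,0,0,0,0,0,0]]]'

```text
clock: 20.35
tcp_pos: [0.561, -0.2906, 0.0114]
eef_rot: [[0.984, -0.179, 0.0], [-0.179, -0.984, -0.0], [0.0, 0.0, -1.0]]
wrist_force: [-0.6, -0.4, 0.4]
width: 0.0274
```

Emit:
apply_moves --steps '[[[0,0,0,-0.05,0,0,0],[0,0,0,-0.1,0,0,0],[0,0,0,-0.15,0,0,0],[0,0,0,-0.165,0,0,0]]]'

```text
clock: 20.75
tcp_pos: [0.5635, -0.2924, 0.183]
eef_rot: [[0.984, -0.179, 0.008], [-0.179, -0.984, -0.006], [0.009, 0.005, -1.0]]
wrist_force: [0.8, -0.9, -0.9]
width: 0.0271
```

```bash
python3 - <<'E'
from h import *
go([.595,.169,.175],np.radians(-90))
E
```

```text
shift [-0.0517 -0.4596  0.0054] turn [ 0.0053 -0.0084 -0.18  ] width 0.0271 t 20.75 q6 1.085 F [ 0.8 -0.9 -0.9]
```

Emit:
apply_moves --steps '[[[0,-0.052,-0.46,0,0,0,-0.18],[0,-0.052,-0.46,0,0,0,-0.18],[0,-0.052,-0.46,0,0,0,-0.18],[0,-0.052,-0.46,0,0,0,-0.18],[0,-0.052,-0.46,0,0,0,-0.18]]]'

```text
clock: 21.25
tcp_pos: [0.577, -0.0391, 0.1754]
eef_rot: [[1.0, -0.001, -0.001], [-0.001, -1.0, 0.0], [-0.001, -0.0, -1.0]]
wrist_force: [1.2, -0.2, -0.9]
width: 0.0273
```

```bash
python3 - <<'E'
from h import *
go([.595,.169,.14],np.radians(-90))
E
```

```text
shift [ 0.0179 -0.208   0.0354] turn [-0.0004  0.0012 -0.0006] width 0.0273 t 21.25 q6 1.299 F [ 1.2 -0.2 -0.9]
```

Emit:
apply_moves --steps '[[[0,0.018,-0.208,0,0,0,0],[0,0.018,-0.208,0,0,0,0],[0,0.018,-0.208,0.01,0,0,0],[0,0.018,-0.208,0.02,0,0,0],[0,0.018,-0.208,0.035,0,0,0]]]'

```text
clock: 21.75
tcp_pos: [0.5956, 0.1719, 0.1409]
eef_rot: [[1.0, 0.004, 0.001], [0.004, -1.0, 0.002], [0.001, -0.002, -1.0]]
wrist_force: [-0.7, 0.6, -1.2]
width: 0.0271
```

Emit:
apply_moves --steps '[[[0,0,0,0.02,0,0,0],[0,0,0,0.03,0,0,0],[0,0,0,0.03,0,0,0],[0,0,0,0.03,0,0,0],[0,0,0,0.03,0,0,0]]]'

```text
clock: 22.25
tcp_pos: [0.5967, 0.1662, 0.1123]
eef_rot: [[1.0, -0.001, 0.002], [-0.001, -1.0, 0.0], [0.002, -0.0, -1.0]]
wrist_force: [0.2, -0.5, -0.8]
width: 0.0274
```

```bash
python3 - <<'E'
from h import *
im,C=grab('wrist','w15')
a=cv2.imread('pics/w15.png');cv2.imwrite('pics/w15c.png',cv2.resize(a[150:300,170:390],None,fx=3.5,fy=3.5,interpolation=2))
go([.597,.169,.0824],np.radians(-90))
E
```

```text
shift [ 0.0002 -0.0027  0.03  ] turn [-0.0001 -0.002  -0.0012] width 0.0275 t 22.3 q6 1.653 F [-0.2  0.1 -0.5]
```

View pics/w15c.png

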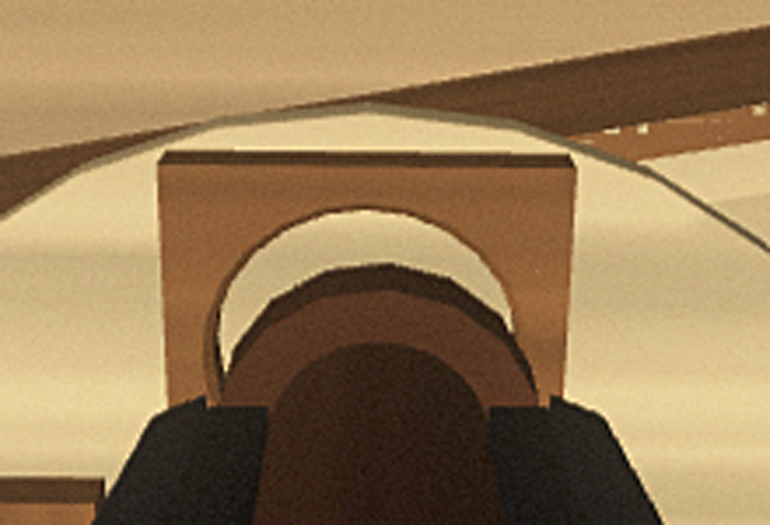

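```bash
cat >> h.py <<'E'
def crop_pts(L,ox,oy,sc=3.5,C=None):
    C=C or cam('wrist')
    for n,q,z in L: print(n,np.round(atz('wrist',(ox+q[0]/sc,oy+q[1]/sc),z,C),4))
E
python3 - <<'E'
from h import *
crop_pts([('plL',(159,165),.079),('plR',(575,170),.079),('cut',(367,210),.079),('footbot',(385,266),.1008),('foottop',(385,292),.1108),('footL',(218,390),.1108),('footR',(538,390),.1108)],170,150)
print(r.sense()['tcp_pos'])
E
```

```text
plL [0.6274 0.1977 0.079 ]
plR [0.6266 0.1383 0.079 ]
cut [0.6206 0.1681 0.079 ]
footbot [0.6201 0.1656 0.1008]
foottop [0.6205 0.1656 0.1108]
footL [0.6074 0.1864 0.1108]
footR [0.6074 0.1466 0.1108]
[0.59675067 0.16631544 0.112423  ]
```

Emit:
apply_moves --steps '[[[0,-0.002,-0.002,0.005,0,0,0],[0,-0.002,-0.002,0.013,0,0,0],[0,-0.002,-0.002,0.013,0,0,0],[0,-0.002,-0.002,0.013,0,0,0]]]'

```text
clock: 22.7
tcp_pos: [0.5934, 0.1689, 0.0977]
eef_rot: [[1.0, -0.0, -0.001], [-0.0, -1.0, -0.0], [-0.001, 0.0, -1.0]]
wrist_force: [-0.4, -0.6, -0.2]
width: 0.027
```

```bash
python3 - <<'E'
from h import *
im,C=grab('wrist','w16')
a=cv2.imread('pics/w16.png');cv2.imwrite('pics/w16c.png',cv2.resize(a[150:300,170:390],None,fx=3.5,fy=3.5,interpolation=2))
go([.597,.168,.0824],np.radians(-90))
E
```

```text
shift [0.0033 0.001  0.0156] turn [ 0.      0.0004 -0.0002] width 0.0272 t 22.75 q6 1.656 F [ 0.2 -0.1 -1. ]
```

View pics/w16c.png

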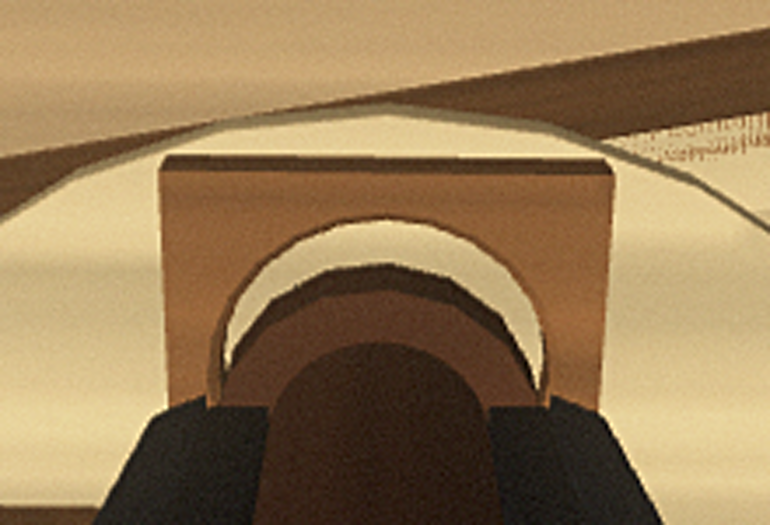

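```bash
python3 - <<'E'
from h import *
crop_pts([('plL',(159,171),.079),('plR',(614,175),.079),('cut',(390,219),.079),('footbot',(387,266),.0866),('foottop',(387,292),.0966)],170,150)
print(r.sense()['tcp_pos'])
E
```

```text
plL [0.6276 0.1979 0.079 ]
plR [0.6271 0.1381 0.079 ]
cut [0.621  0.1675 0.079 ]
footbot [0.6171 0.168  0.0866]
foottop [0.6175 0.1681 0.0966]
[0.59367489 0.16895207 0.09801035]
```

Emit:
apply_moves --steps '[[[0,0.0015,0.0002,0.004,0,0,0],[0,0.0015,0.0002,0.008,0,0,0],[0,0.0015,0.0002,0.012,0,0,0],[0,0.0015,0.0002,0.015,0,0,0],[0,0.0015,0.0002,0.016,0,0,0]]]'

```text
clock: 23.25
tcp_pos: [0.5951, 0.1687, 0.0823]
eef_rot: [[1.0, -0.0, -0.001], [-0.0, -1.0, -0.0], [-0.001, 0.0, -1.0]]
wrist_force: [-4.5, -0.6, 7.2]
width: 0.0272
```

Emit:
apply_moves --steps '[[[0,0,0,0,0,0,0],[0,0,0,0.001,0,0,0],[0,0,0,0.001,0,0,0]]]'

```text
clock: 23.55
tcp_pos: [0.5954, 0.1688, 0.0823]
eef_rot: [[1.0, -0.0, 0.0], [-0.0, -1.0, -0.0], [0.0, 0.0, -1.0]]
wrist_force: [-3.9, -0.9, 7.3]
width: 0.0273
```

Down at 0.0823 as expected. Release and lift.

Emit:
apply_moves --steps '[[[0.6,0,0,-0.001,0,0,0],[0.6,0,0,-0.001,0,0,0],[0.6,0,0,-0.001,0,0,0],[0.6,0,0,-0.001,0,0,0],[0.6,0,0,-0.01,0,0,0]]]'

```text
clock: 24.05
tcp_pos: [0.5942, 0.1686, 0.09]
eef_rot: [[1.0, -0.0, -0.003], [-0.0, -1.0, -0.0], [-0.003, 0.0, -1.0]]
wrist_force: [0.3, 1.0, 0.5]
width: 0.0532
```

Emit:
apply_moves --steps '[[[0.6,0,0,-0.05,0,0,0],[0.6,0,0,-0.1,0,0,0],[0.6,0,0,-0.15,0,0,0],[0.6,0,0,-0.15,0,0,0]]]'

```text
clock: 24.45
tcp_pos: [0.5997, 0.1693, 0.2512]
eef_rot: [[1.0, 0.0, 0.016], [0.0, -1.0, 0.001], [0.016, -0.001, -1.0]]
wrist_force: [0.2, 0.1, 1.1]
width: 0.0527
```

```bash
python3 - <<'E'
from h import *
im,C=grab('wrist','w17');grab('scene','s17')
go([.464,-.301,.23])
a=cv2.imread('pics/s17.png');b=cv2.imread('pics/w17.png');cv2.imwrite('pics/c17.png',np.hstack([cv2.resize(a[130:330,60:420],(430,240)),cv2.resize(b,(370,240))]))
E
```

```text
shift [-0.1322  0.4699  0.0129] turn [-0.0004 -0.0043 -0.    ] width 0.053 t 24.55 q6 1.656 F [-0.  -0.1 -0.5]
```

View pics/c17.png

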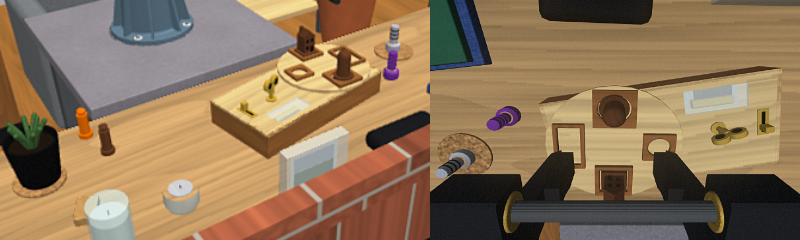

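Emit:
apply_moves --steps '[[[0.5,-0.132,0.47,0.01,0,0,1.047],[0.5,-0.132,0.47,0.01,0,0,1.047],[0.5,-0.132,0.47,0.01,0,0,1.047],[0.5,-0.132,0.47,0.01,0,0,1.047],[0.5,-0.132,0.47,0.01,0,0,1.047]]]'

```text
clock: 25.05
tcp_pos: [0.5257, -0.0731, 0.234]
eef_rot: [[0.728, -0.686, -0.003], [-0.686, -0.728, 0.001], [-0.003, 0.001, -1.0]]
wrist_force: [0.6, -0.7, -0.5]
width: 0.044
```

```bash
python3 - <<'E'
from h import *
go([.464,-.301,.20],np.radians(-150))
E
```

```text
shift [0.1116 0.2081 0.034 ] turn [0.0018 0.003  0.2912] width 0.044 t 25.05 q6 1.965 F [ 0.6 -0.7 -0.5]
```

Emit:
apply_moves --steps '[[[0.5,0.1115,0.208,0.034,0,0,0.291],[0.5,0.1115,0.208,0.034,0,0,0.291],[0.5,0.1115,0.208,0.034,0,0,0.291],[0.5,0.1115,0.208,0.034,0,0,0.291],[0.5,0.1115,0.208,0.034,0,0,0.291]]]'

```text
clock: 25.55
tcp_pos: [0.4652, -0.3017, 0.1996]
eef_rot: [[0.504, -0.864, -0.003], [-0.864, -0.504, 0.002], [-0.004, 0.001, -1.0]]
wrist_force: [0.4, -1.0, 0.5]
width: 0.044
```

Emit:
apply_moves --steps '[[[0.5,0,0,0,0,0,0],[0.5,0,0,0,0,0,0],[0.5,0,0,0,0,0,0]]]'

```text
clock: 25.85
tcp_pos: [0.4673, -0.2987, 0.2011]
eef_rot: [[0.506, -0.863, -0.001], [-0.863, -0.506, 0.002], [-0.002, 0.0, -1.0]]
wrist_force: [-0.4, -0.2, -0.0]
width: 0.0442
```

```bash
python3 - <<'E'
from h import *
im,C=grab('wrist','w18')
for t in ['lighthouse']:
    for x in r.mark_of(t,'wrist')[:2]:
        v,u=x['location'];print(t,round(x['conf'],2),u,v,np.round(atz('wrist',(u,v),0,C),4))
go([.464,-.301,.018],np.radians(-150))
E
```

```text
lighthouse 0.77 283.0 172.2 [ 0.4662 -0.3056  0.    ]
lighthouse 0.66 354.9 204.9 [ 0.3893 -0.3131  0.    ]
shift [0.0003 0.0045 0.1838] turn [-0.      0.0007  0.0079] width 0.0441 t 25.95 q6 1.828 F [0.2 0.5 0.9]
```

View pics/w18.png

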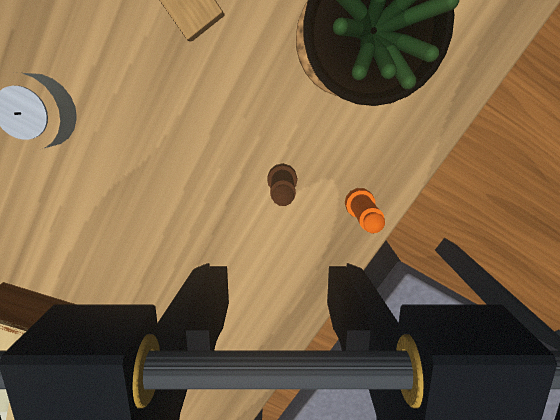

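Emit:
apply_moves --steps '[[[0.5,0.003,0.004,0.04,0,0,0],[0.5,0.003,0.004,0.08,0,0,0],[0.5,0.003,0.004,0.12,0,0,0],[0.5,0.003,0.004,0.155,0,0,0],[0.5,0.003,0.004,0.165,0,0,0]]]'

```text
clock: 26.45
tcp_pos: [0.4638, -0.3014, 0.0335]
eef_rot: [[0.507, -0.862, -0.005], [-0.862, -0.507, 0.005], [-0.007, 0.002, -1.0]]
wrist_force: [0.1, -0.2, 0.8]
width: 0.0441
```

Emit:
apply_moves --steps '[[[0.5,0,0,0,0,0,0],[0.5,0,0,0,0,0,0],[0.5,0,0,0,0,0,0]]]'

```text
clock: 26.75
tcp_pos: [0.4669, -0.3057, 0.0394]
eef_rot: [[0.506, -0.863, 0.003], [-0.863, -0.506, -0.003], [0.004, -0.001, -1.0]]
wrist_force: [-0.0, 0.2, 0.2]
width: 0.0441
```

```bash
python3 - <<'E'
from h import *
im,C=grab('wrist','w19')
a=cv2.imread('pics/w19.png');cv2.imwrite('pics/w19c.png',cv2.resize(a[180:360,170:390],None,fx=3,fy=3,interpolation=2))
go([.466,-.303,.018],np.radians(-150))
E
```

```text
shift [-0.0028 -0.0007  0.0213] turn [-0.0009 -0.0037  0.0063] width 0.044 t 26.8 q6 1.819 F [-0.   0.1  0.9]
```

View pics/w19c.png

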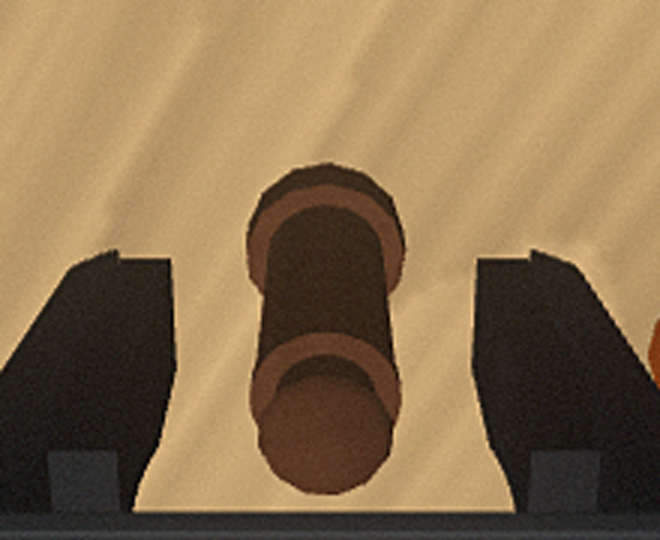

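```bash
python3 - <<'E'
from h import *
C=cam('wrist');s=r.sense()
for q,z in [((327,163),0.),((327,184),.01)]: 
    p=atz('wrist',(170+q[0]/3,180+q[1]/3),z,C);print(np.round(s['eef_rot'].T@(p-s['tcp_pos']),4))
E
```

```text
[0.0077 0.0002 0.0393]
[0.0079 0.0002 0.0293]
```

Emit:
apply_moves --steps '[[[0.5,-0.005,0,0.01,0,0,0],[0.5,-0.005,0,0.02,0,0,0],[0.5,-0.005,0,0.021,0,0,0],[0,-0.005,0,0.021,0,0,0],[0,-0.005,0,0.021,0,0,0]]]'

```text
clock: 27.3
tcp_pos: [0.463, -0.3005, 0.016]
eef_rot: [[0.505, -0.863, -0.0], [-0.863, -0.505, 0.0], [-0.0, 0.0, -1.0]]
wrist_force: [-0.7, -0.8, -0.5]
width: 0.0304
```

Emit:
apply_moves --steps '[[[0,0,0,0,0,0,0],[0,0,0,0,0,0,0],[0,0,0,0,0,0,0]]]'

```text
clock: 27.6
tcp_pos: [0.4632, -0.3006, 0.0163]
eef_rot: [[0.505, -0.863, 0.0], [-0.863, -0.505, -0.0], [0.001, -0.0, -1.0]]
wrist_force: [0.4, -0.6, -0.9]
width: 0.0189
```

Emit:
apply_moves --steps '[[[0,0,0,-0.05,0,0,0],[0,0,0,-0.1,0,0,0],[0,0,0,-0.15,0,0,0],[0,0,0,-0.165,0,0,0]]]'

```text
clock: 28.0
tcp_pos: [0.4653, -0.3025, 0.1873]
eef_rot: [[0.505, -0.863, 0.007], [-0.863, -0.505, -0.007], [0.009, -0.002, -1.0]]
wrist_force: [0.3, -0.2, 0.4]
width: 0.019
```

```bash
python3 - <<'E'
from h import *
go([.53,.1055,.18],np.radians(-90))
E
```

```text
shift [-0.3194 -0.262   0.005 ] turn [ 0.0026 -0.0097 -1.041 ] width 0.019 t 28.0 q6 1.821 F [ 0.3 -0.2  0.4]
```

Emit:
apply_moves --steps '[[[0,-0.319,-0.262,0,0,0,-1.04],[0,-0.319,-0.262,0,0,0,-1.04],[0,-0.319,-0.262,0,0,0,-1.04],[0,-0.319,-0.262,0,0,0,-1.04],[0,-0.319,-0.262,0,0,0,-1.04]]]'

```text
clock: 28.5
tcp_pos: [0.5018, -0.0515, 0.1805]
eef_rot: [[0.96, -0.282, -0.001], [-0.282, -0.96, 0.0], [-0.001, -0.0, -1.0]]
wrist_force: [0.6, 1.0, -0.8]
width: 0.0188
```

```bash
python3 - <<'E'
from h import *
go([.53,.1055,.15],np.radians(-90))
E
```

```text
shift [-0.0172 -0.1586  0.0305] turn [-2.000e-04  7.000e-04 -2.855e-01] width 0.0188 t 28.5 q6 1.518 F [ 0.6  1.  -0.8]
```

Emit:
apply_moves --steps '[[[0,-0.017,-0.159,0,0,0,-0.286],[0,-0.017,-0.159,0,0,0,-0.286],[0,-0.017,-0.159,0.01,0,0,-0.286],[0,-0.017,-0.159,0.03,0,0,-0.286],[0,-0.017,-0.159,0.05,0,0,-0.286]]]'

```text
clock: 29.0
tcp_pos: [0.5313, 0.1063, 0.13]
eef_rot: [[1.0, -0.001, -0.0], [-0.001, -1.0, 0.0], [-0.0, -0.0, -1.0]]
wrist_force: [-0.5, -0.9, -0.3]
width: 0.0191
```

Emit:
apply_moves --steps '[[[0,0,0,0.01,0,0,0],[0,0,0,0.02,0,0,0],[0,0,0,0.02,0,0,0],[0,0,0,0.02,0,0,0]]]'

```text
clock: 29.4
tcp_pos: [0.532, 0.1031, 0.1115]
eef_rot: [[1.0, -0.006, 0.0], [-0.006, -1.0, -0.0], [0.0, 0.0, -1.0]]
wrist_force: [-0.1, -0.9, -0.4]
width: 0.019
```

```bash
python3 - <<'E'
from h import *
im,C=grab('wrist','w20')
a=cv2.imread('pics/w20.png');cv2.imwrite('pics/w20c.png',cv2.resize(a[150:300,170:390],None,fx=3.5,fy=3.5,interpolation=2))
go([.53,.1055,.0873],np.radians(-90))
E
```

```text
shift [-0.0024 -0.0023  0.0246] turn [ 0.     -0.0013 -0.0062] width 0.0186 t 29.45 q6 1.549 F [-0.1  0.5 -0.3]
```

View pics/w20c.png

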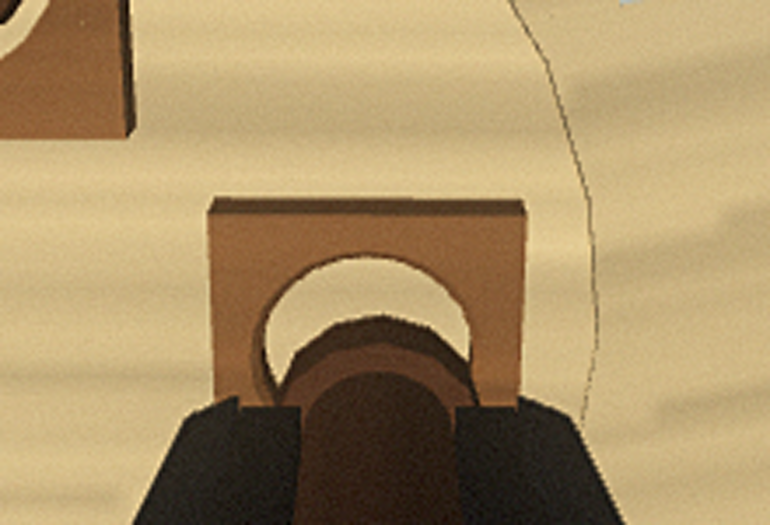

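```bash
python3 - <<'E'
from h import *
crop_pts([('plL',(207,211),.079),('plR',(526,215),.079),('cut',(367,256),.079),('footbot',(382,317),.0955),('foottop',(380,342),.1055)],170,150)
print(r.sense()['tcp_pos'])
E
```

```text
plL [0.5564 0.1278 0.079 ]
plR [0.5555 0.0819 0.079 ]
cut [0.5494 0.1048 0.079 ]
footbot [0.5467 0.1027 0.0955]
foottop [0.5474 0.103  0.1055]
[0.53236674 0.10317204 0.11185402]
```

Emit:
apply_moves --steps '[[[0,0,-0.0018,0.005,0,0,0],[0,0,-0.0018,0.011,0,0,0],[0,0,-0.0018,0.011,0,0,0],[0,0,-0.0018,0.011,0,0,0],[0,0,-0.0018,0.011,0,0,0]]]'

```text
clock: 29.95
tcp_pos: [0.5318, 0.1055, 0.1002]
eef_rot: [[1.0, -0.005, 0.0], [-0.005, -1.0, -0.0], [0.0, 0.0, -1.0]]
wrist_force: [0.1, 0.1, -0.8]
width: 0.0189
```

```bash
python3 - <<'E'
from h import *
im,C=grab('wrist','w21')
a=cv2.imread('pics/w21.png');cv2.imwrite('pics/w21c.png',cv2.resize(a[150:300,170:390],None,fx=3.5,fy=3.5,interpolation=2))
go([.53,.1055,.0873],np.radians(-90))
E
```

```text
shift [-0.0018  0.      0.013 ] turn [-0.     -0.0003 -0.0052] width 0.0192 t 30.0 q6 1.553 F [-0.3  0.8  0.1]
```

View pics/w21c.png

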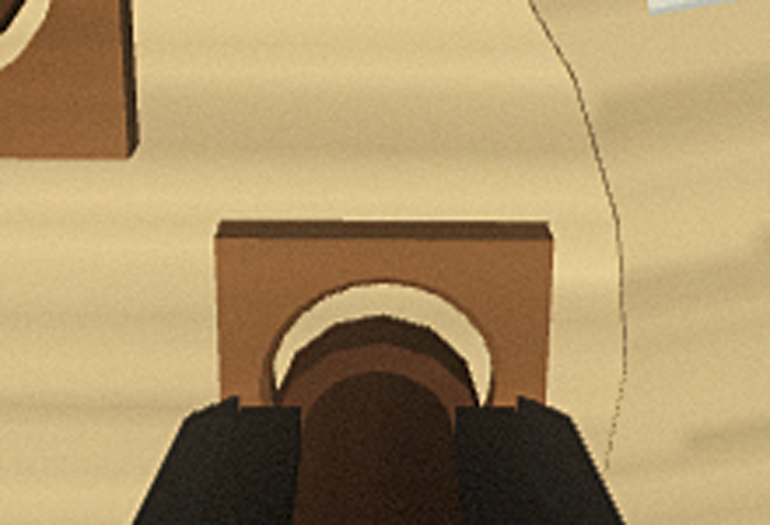

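```bash
python3 - <<'E'
from h import *
crop_pts([('plL',(216,235),.079),('plR',(553,239),.079),('cut',(385,282),.079),('footbot',(382,317),.084),('foottop',(380,342),.094)],170,150)
print(r.sense()['tcp_pos'])
E
```

```text
plL [0.5562 0.1275 0.079 ]
plR [0.5554 0.0818 0.079 ]
cut [0.5492 0.1046 0.079 ]
footbot [0.5462 0.1051 0.084 ]
foottop [0.5469 0.1054 0.094 ]
[0.53182437 0.1055079  0.10025406]
```

Emit:
apply_moves --steps '[[[0,0.0006,0.0004,0.004,0,0,0],[0,0.0006,0.0004,0.008,0,0,0],[0,0.0006,0.0004,0.011,0,0,0],[0,0.0006,0.0004,0.013,0,0,0],[0,0.0006,0.0004,0.014,0,0,0]]]'

```text
clock: 30.5
tcp_pos: [0.5327, 0.1051, 0.0871]
eef_rot: [[1.0, -0.005, 0.0], [-0.005, -1.0, -0.0], [0.0, 0.0, -1.0]]
wrist_force: [-5.6, -0.4, 15.3]
width: 0.019
```

Emit:
apply_moves --steps '[[[0,0,0,0,0,0,0],[0,0,0,0.001,0,0,0],[0,0,0,0.001,0,0,0]]]'

```text
clock: 30.8
tcp_pos: [0.5335, 0.1051, 0.0872]
eef_rot: [[1.0, -0.005, 0.003], [-0.005, -1.0, -0.0], [0.003, 0.0, -1.0]]
wrist_force: [-4.7, -0.6, 14.4]
width: 0.0189
```

Seated (0.0872 as expected). Release and lift.

Emit:
apply_moves --steps '[[[0.5,0,0,-0.002,0,0,0],[0.5,0,0,-0.002,0,0,0],[0.5,0,0,-0.002,0,0,0],[0.5,0,0,-0.002,0,0,0],[0.5,0,0,-0.01,0,0,0]]]'

```text
clock: 31.3
tcp_pos: [0.5312, 0.1051, 0.094]
eef_rot: [[1.0, -0.005, -0.003], [-0.005, -1.0, 0.0], [-0.003, -0.0, -1.0]]
wrist_force: [-0.5, 0.4, -0.5]
width: 0.0439
```

Emit:
apply_moves --steps '[[[0.5,0,0,-0.05,0,0,0],[0.5,0,0,-0.1,0,0,0],[0.5,0,0,-0.13,0,0,0],[0.5,0,0,-0.13,0,0,0]]]'

```text
clock: 31.7
tcp_pos: [0.5355, 0.1051, 0.2314]
eef_rot: [[1.0, -0.005, 0.01], [-0.005, -1.0, -0.0], [0.01, 0.0, -1.0]]
wrist_force: [0.7, 0.4, -0.3]
width: 0.0439
```

```bash
python3 - <<'E'
from h import *
im,C=grab('wrist','w22');grab('scene','s22')
for t,z in [('key_wing',.093),('slide_tab',.074)]:
    for x in r.mark_of(t,'wrist')[:2]:
        v,u=x['location'];print(t,round(x['conf'],2),u,v,np.round(atz('wrist',(u,v),z,C),4))
go([.53,-.05,.2])
a=cv2.imread('pics/s22.png');b=cv2.imread('pics/w22.png');cv2.imwrite('pics/c22.png',np.hstack([cv2.resize(a[130:330,60:420],(430,300)),cv2.resize(b,(370,300))]))
E
```

```text
key_wing 0.62 392.8 171.9 [0.5569 0.0161 0.093 ]
slide_tab 0.51 463.8 159.7 [ 0.5628 -0.047   0.074 ]
shift [-0.0004  0.1551  0.0237] turn [-0.0001  0.0025  0.    ] width 0.0443 t 31.9 q6 1.552 F [-0.5  0.2 -0.1]
```

View pics/c22.png

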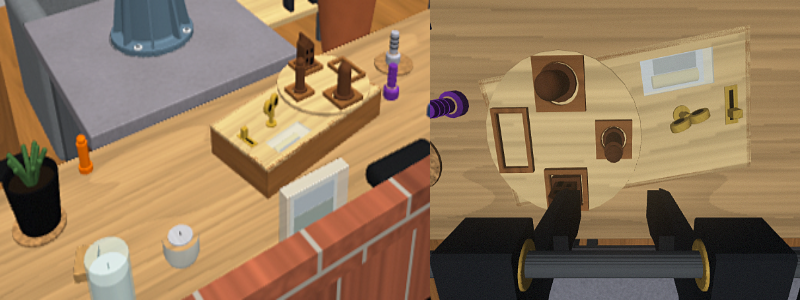

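Emit:
apply_moves --steps '[[[0,-0.005,0.155,0,0,0,-0.17],[0,-0.005,0.155,0.02,0,0,-0.17],[0,-0.005,0.155,0.05,0,0,-0.17],[0,-0.005,0.155,0.06,0,0,-0.17],[0,-0.005,0.155,0.06,0,0,-0.17]]]'

```text
clock: 32.4
tcp_pos: [0.5229, -0.0514, 0.16]
eef_rot: [[0.987, 0.16, -0.009], [0.16, -0.987, 0.003], [-0.009, -0.004, -1.0]]
wrist_force: [1.0, -0.3, 0.3]
width: 0.0062
```

Emit:
apply_moves --steps '[[[0,0,0,0,0,0,0],[0,0,0,0,0,0,0]]]'

```text
clock: 32.6
tcp_pos: [0.5268, -0.049, 0.1655]
eef_rot: [[0.986, 0.165, 0.0], [0.165, -0.986, 0.0], [0.0, -0.0, -1.0]]
wrist_force: [1.0, 0.4, -0.2]
width: 0.0005
```

```bash
python3 - <<'E'
from h import *
im,C=grab('wrist','w23')
for t,z in [('key_wing',.093),('slide_tab',.074)]:
    for x in r.mark_of(t,'wrist')[:2]:
        v,u=x['location'];print(t,round(x['conf'],2),u,v,np.round(atz('wrist',(u,v),z,C),4))
print(r.sense()['tcp_pos'],r.sense()['eef_rot'],r.sense()['joints'])
E
```

```text
key_wing 0.67 175.7 161.5 [0.5575 0.0175 0.093 ]
slide_tab 0.92 288.0 167.7 [ 0.561  -0.0497  0.074 ]
[ 0.52711896 -0.04891075  0.16604031] [[ 9.86163387e-01  1.65769031e-01  1.55032600e-03]
 [ 1.65769794e-01 -9.86164405e-01 -3.76489996e-04]
 [ 1.46646594e-03  6.28277871e-04 -9.99998727e-01]] [-3.17001343e-01  1.57159451e-01  1.79015742e+00  1.35075726e-04
  1.19268535e+00  1.08720694e+00]
```

View pics/w23.png

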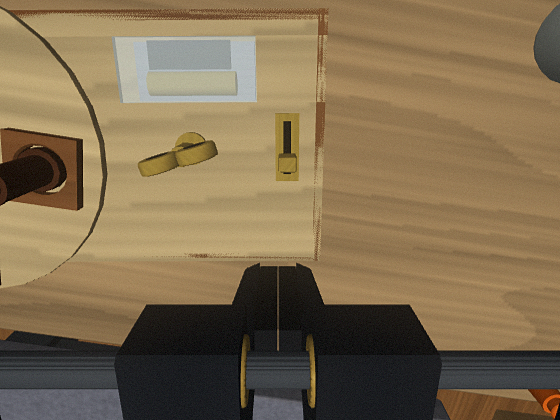

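Emit:
apply_moves --steps '[[[0,0,0.0065,0.05,0,0,0],[0,0,0.0065,0.095,0,0,0],[0,0,0.0065,0.1,0,0,0],[0,0,0.0065,0.1,0,0,0],[0,0,0.0065,0.1,0,0,0]]]'

```text
clock: 33.25
tcp_pos: [0.5293, -0.0564, 0.0675]
eef_rot: [[0.986, 0.165, 0.003], [0.165, -0.986, -0.001], [0.003, 0.002, -1.0]]
wrist_force: [0.4, -1.0, 0.2]
width: 0.0002
```

Emit:
apply_moves --steps '[[[0,0,0,0,0,0,0],[0,0,0,0,0,0,0]]]'

```text
clock: 33.45
tcp_pos: [0.529, -0.0566, 0.0672]
eef_rot: [[0.986, 0.164, 0.004], [0.164, -0.986, -0.001], [0.003, 0.002, -1.0]]
wrist_force: [0.3, 0.3, -0.6]
width: 0.0006
```

```bash
python3 - <<'E'
from h import *
im,C=grab('wrist','w24')
go([.561,-.0497,.063])
E
```

```text
shift [ 0.033  -0.0015  0.0039] turn [ 0.0014 -0.0026  0.    ] width 0.0005 t 33.5 q6 1.076 F [ 0.4 -0.1  0.1]
```

View pics/w24.png

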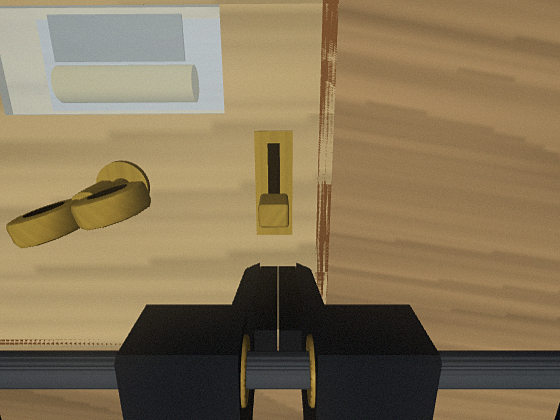

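Emit:
apply_moves --steps '[[[0,0.005,-0.001,0.004,0,0,0],[0,0.015,-0.001,0.004,0,0,0],[0,0.022,-0.001,0.004,0,0,0],[0,0.03,-0.001,0.004,0,0,0],[0,0.036,-0.001,0.004,0,0,0]]]'

```text
clock: 34.0
tcp_pos: [0.5634, -0.0492, 0.0609]
eef_rot: [[0.986, 0.164, -0.001], [0.164, -0.986, 0.0], [-0.001, -0.0, -1.0]]
wrist_force: [-2.8, 0.0, 1.6]
width: 0.0004
```

Pushing (~2.8 N). Continue gently.

Emit:
apply_moves --steps '[[[0,0.002,0,0,0,0,0],[0,0.004,0,0,0,0,0],[0,0.006,0,0,0,0,0],[0,0.006,0,0,0,0,0]]]'

```text
clock: 34.4
tcp_pos: [0.5686, -0.0483, 0.0609]
eef_rot: [[0.986, 0.164, -0.001], [0.164, -0.986, 0.0], [-0.001, -0.0, -1.0]]
wrist_force: [-1.9, -0.3, -0.9]
width: 0.0005
```

```bash
python3 - <<'E'
from h import *
im,C=grab('wrist','w25')
E
```

```text
(no output)
```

View pics/w25.png

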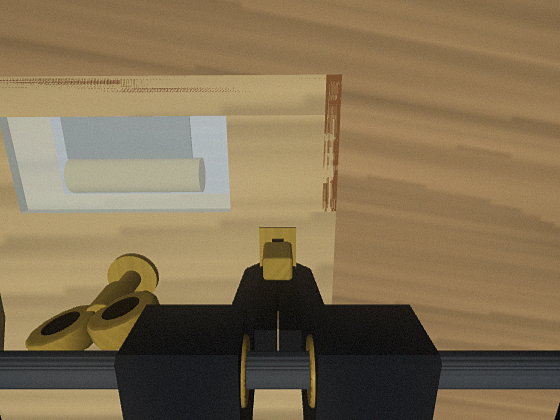

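Emit:
apply_moves --steps '[[[0,0.002,0,0,0,0,0],[0,0.004,0,0,0,0,0],[0,0.004,0,0,0,0,0]]]'

```text
clock: 34.75
tcp_pos: [0.5688, -0.0483, 0.0608]
eef_rot: [[0.986, 0.165, -0.009], [0.165, -0.986, -0.0], [-0.009, -0.001, -1.0]]
wrist_force: [-18.6, -4.2, 13.6]
width: 0.0004
```

Emit:
apply_moves --steps '[[[0,0.001,0,0,0,0,0],[0,0.002,0,0,0,0,0],[0,0.003,0,0,0,0,0]]]'

```text
clock: 35.05
tcp_pos: [0.569, -0.0482, 0.0607]
eef_rot: [[0.986, 0.165, -0.016], [0.165, -0.986, -0.001], [-0.016, -0.002, -1.0]]
wrist_force: [-33.0, -7.1, 24.5]
width: 0.0004
```

Emit:
apply_moves --steps '[[[0,-0.01,0,0,0,0,0],[0,-0.03,0,0,0,0,0],[0.25,-0.03,0,-0.05,0,0,0],[0.25,-0.03,0,-0.1,0,0,0],[0.25,-0.03,0,-0.1,0,0,0]]]'

```text
clock: 35.55
tcp_pos: [0.5513, -0.0536, 0.169]
eef_rot: [[0.986, 0.164, 0.015], [0.164, -0.986, -0.004], [0.014, 0.006, -1.0]]
wrist_force: [0.3, -1.2, 0.5]
width: 0.0215
```

Emit:
apply_moves --steps '[[[0.25,0,0,0,0,0,0],[0.25,0,0,0,0,0,0]]]'

```text
clock: 35.75
tcp_pos: [0.5455, -0.0519, 0.16]
eef_rot: [[0.986, 0.164, -0.001], [0.164, -0.986, 0.001], [-0.001, -0.001, -1.0]]
wrist_force: [-0.9, 0.1, 0.4]
width: 0.0218
```

```bash
python3 - <<'E'
from h import *
im,C=grab('wrist','w26')
for t,z in [('key_wing',.093),('slide_tab',.074)]:
    for x in r.mark_of(t,'wrist')[:2]:
        v,u=x['location'];print(t,round(x['conf'],2),u,v,np.round(atz('wrist',(u,v),z,C),4))
s=r.sense();print(s['tcp_pos'],s['eef_rot'],s['joints'],s['width'])
E
```

```text
key_wing 0.86 169.4 191.2 [0.5591 0.0154 0.093 ]
slide_tab 0.82 277.7 163.5 [ 0.5822 -0.0455  0.074 ]
[ 0.5451362  -0.05185633  0.15929345] [[ 0.98645036  0.16403488 -0.00287013]
 [ 0.16403834 -0.98645344  0.00101475]
 [-0.0026648  -0.00147181 -0.99999537]] [-3.11706377e-01  2.07674832e-01  1.74576656e+00  9.21922192e-05
  1.19119430e+00  1.09427396e+00] 0.022150034275917233
```

View pics/w26.png

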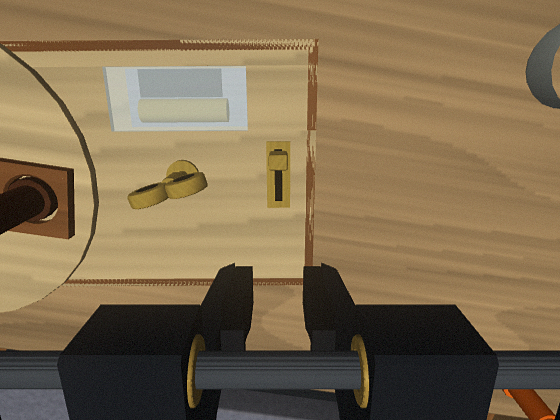

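```bash
python3 - <<'E'
from h import *
C=cam('wrist')
a=cv2.imread('pics/w26.png');cv2.imwrite('pics/w26c.png',cv2.resize(a[140:230,110:230],None,fx=6,fy=6,interpolation=2))
E
```

```text
(no output)
```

View pics/w26c.png

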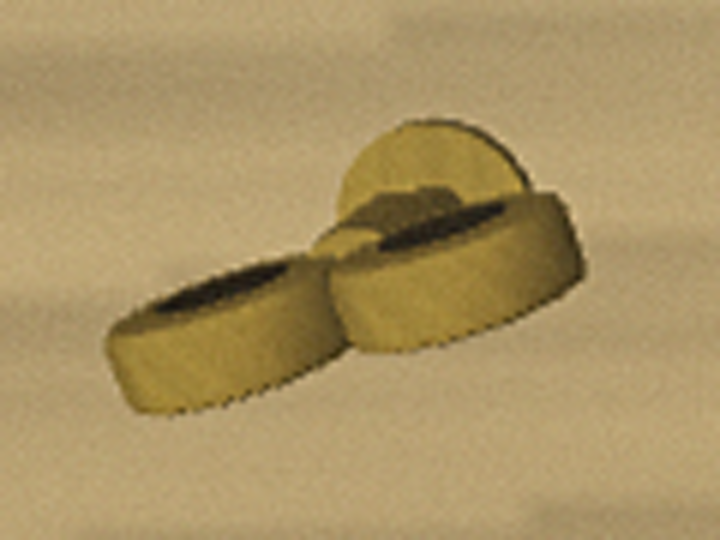

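Emit:
apply_moves --steps '[[[0.4,0.025,-0.065,0,0,0,-1.9],[0.4,0.025,-0.065,0,0,0,-1.9],[0.4,0.025,-0.065,0,0,0,-1.9],[0.4,0.025,-0.065,0,0,0,-1.9],[0.4,0.025,-0.065,0,0,0,-1.9]]]'

```text
clock: 36.4
tcp_pos: [0.5595, 0.0166, 0.1596]
eef_rot: [[0.604, 0.797, -0.002], [0.797, -0.604, 0.0], [-0.001, -0.002, -1.0]]
wrist_force: [0.2, 0.2, -0.1]
width: 0.0356
```

```bash
python3 - <<'E'
from h import *
s=r.sense();print(np.degrees(np.arctan2(s['eef_rot'][1,1],s['eef_rot'][0,1])));
im,C=grab('wrist','w27')
E
```

```text
-37.190968806120416
```

Emit:
apply_moves --steps '[[[0.4,0,0,0,0,0,-1.15],[0.4,0,0,0,0,0,-1.15],[0.4,0,0,0,0,0,-1.15],[0.4,0,0,0,0,0,-1.15],[0.4,0,0,0,0,0,-1.15]]]'

```text
clock: 36.95
tcp_pos: [0.5596, 0.0161, 0.1599]
eef_rot: [[-0.097, 0.995, -0.002], [0.995, 0.097, 0.0], [0.001, -0.002, -1.0]]
wrist_force: [0.9, -0.3, 0.0]
width: 0.0352
```

```bash
python3 - <<'E'
from h import *
im,C=grab('wrist','w28')
go([.5591,.0158,.15],np.radians(28.4))
s=r.sense();print(s['tcp_pos'],np.degrees(np.arctan2(s['eef_rot'][1,1],s['eef_rot'][0,1])))
E
```

```text
shift [-0.0002 -0.0005  0.0099] turn [-0.0017 -0.0009 -0.391 ] width 0.0355 t 37.0 q6 -0.288 F [ 0.4 -0.3 -0.7]
[0.55955881 0.01608855 0.15994007] 6.000163662010197
```

View pics/w28.png

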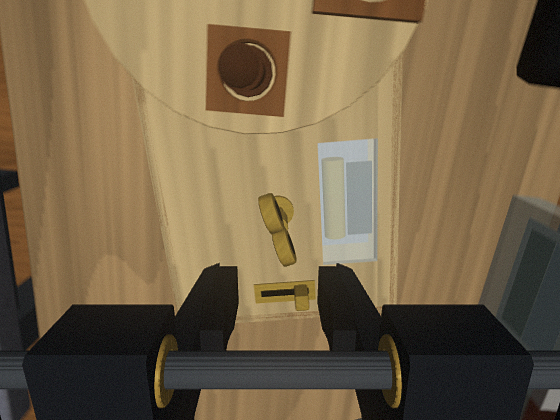

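Emit:
apply_moves --steps '[[[0.4,0,0,0.005,0,0,-0.15],[0.4,0,0,0.01,0,0,-0.3],[0.4,0,0,0.02,0,0,-0.39],[0.4,0,0,0.02,0,0,-0.39]]]'

```text
clock: 37.4
tcp_pos: [0.5588, 0.0162, 0.139]
eef_rot: [[-0.462, 0.887, -0.004], [0.887, 0.462, 0.001], [0.002, -0.003, -1.0]]
wrist_force: [0.2, 0.7, -0.1]
width: 0.0352
```

```bash
python3 - <<'E'
from h import *
im,C=grab('wrist','w29')
a=cv2.imread('pics/w29.png');cv2.imwrite('pics/w29c.png',cv2.resize(a[150:330,170:390],None,fx=3.3,fy=3.3,interpolation=2))
go([.5591,.0158,.084],np.radians(28.4))
E
```

```text
shift [-0.0003 -0.0002  0.0558] turn [-0.0021 -0.0017 -0.0175] width 0.0354 t 37.45 q6 -0.661 F [-0.4  0.4  0.4]
```

View pics/w29c.png

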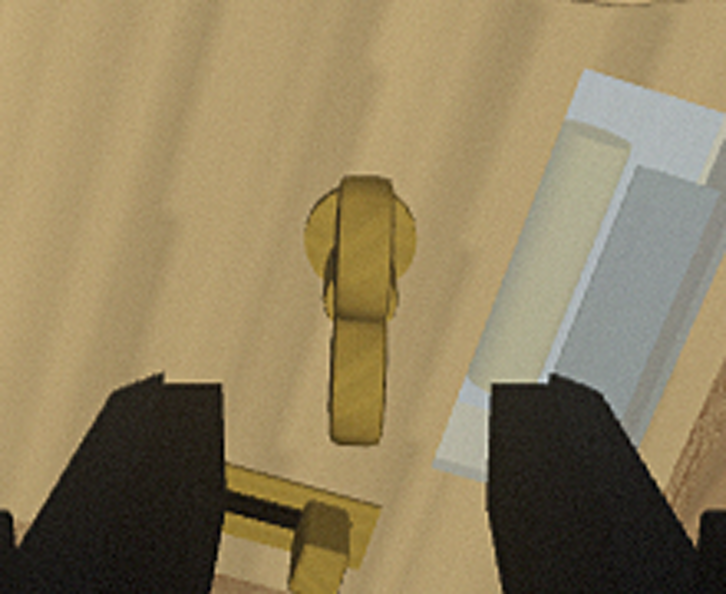

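Emit:
apply_moves --steps '[[[0.4,0,0,0.03,0,0,0.02],[0.4,0,0,0.05,0,0,0.02],[0.4,0,0,0.056,0,0,0.02],[0.3,0,0,0.056,0,0,0.02],[0.3,0,0,0.056,0,0,0.02]]]'

```text
clock: 37.95
tcp_pos: [0.5609, 0.0159, 0.0861]
eef_rot: [[-0.446, 0.895, 0.001], [0.895, 0.446, -0.0], [-0.001, 0.001, -1.0]]
wrist_force: [-0.9, 0.3, 0.5]
width: 0.0265
```

Emit:
apply_moves --steps '[[[0,0,0,0,0,0,0],[0,0,0,0,0,0,0],[0,0,0,0,0,0,0],[0,0,0,0,0,0,0],[0,0,0,0,0,0,0]]]'

```text
clock: 38.45
tcp_pos: [0.5599, 0.0155, 0.0861]
eef_rot: [[-0.448, 0.894, -0.001], [0.894, 0.448, -0.001], [-0.001, -0.001, -1.0]]
wrist_force: [-4.1, -1.8, 5.9]
width: 0.0084
```

```bash
python3 - <<'E'
from h import *
im,C=grab('wrist','w30')
go([.5591,.0158,.084],np.radians(28.4)); s=r.sense();print(s['tcp_pos'],s['torque'],s['wrist_force'],s['joints'])
E
```

```text
shift [ 0.0007 -0.0006  0.0021] turn [-0.001   0.0007 -0.0316] width 0.0089 t 38.5 q6 -0.647 F [-4.2 -2.5  6. ]
[0.55989673 0.01547223 0.08609291] [-0.43355816  0.56413073  0.08764946] [-4.16707375 -2.49123727  6.04355779] [-1.83601326e-01  3.34128984e-01  1.75655811e+00 -1.35595897e-03
  1.05119604e+00 -6.47032721e-01]
```

View pics/w30.png

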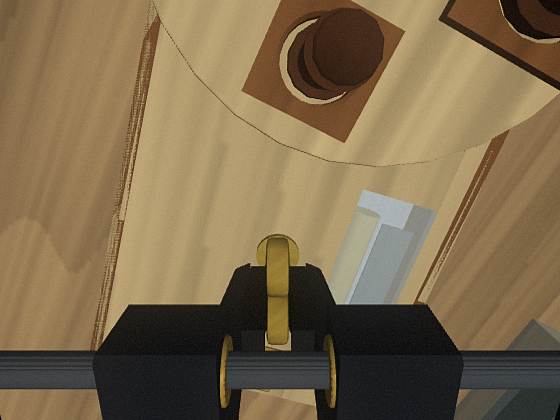

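Emit:
apply_moves --steps '[[[0,0,-0.0006,0,0,0,0.14],[0,0,-0.0006,0,0,0,0.28],[0,0,-0.0006,0,0,0,0.42],[0,0,-0.0006,0,0,0,0.56],[0,0,-0.0006,0,0,0,0.7]]]'

```text
clock: 39.0
tcp_pos: [0.5594, 0.0154, 0.0861]
eef_rot: [[0.239, 0.971, -0.0], [0.971, -0.239, -0.001], [-0.001, -0.0, -1.0]]
wrist_force: [-4.4, -0.9, 6.0]
width: 0.0085
```

```bash
cat > st.py <<'E'
from h import *
s=r.sense();print('tcp',np.round(s['tcp_pos'],4),'F',np.round(s['wrist_force'],1),'T',np.round(s['torque'],3),'q6',round(s['joints'][5],3),'eff6',np.round(s['joint_efforts'][5],3),'w',round(s['width'],4),'yaw',round(np.degrees(np.arctan2(s['eef_rot'][1,1],s['eef_rot'][0,1])),1),'t',round(s['clock'],2))
E
python3 st.py
```

```text
tcp [0.5594 0.0154 0.0861] F [-4.4 -0.9  6. ] T [-0.316  0.693  0.121] q6 0.058 eff6 -1.756 w 0.0085 yaw -13.8 t 39.0
```

Emit:
apply_moves --steps '[[[0,0,-0.0006,-0.001,0,0,0.14],[0,0,-0.0006,-0.001,0,0,0.28],[0,0,-0.0006,-0.001,0,0,0.42],[0,0,-0.0006,-0.001,0,0,0.56],[0,0,-0.0006,-0.001,0,0,0.7]]]'

```text
clock: 39.5
tcp_pos: [0.5588, 0.0156, 0.0862]
eef_rot: [[0.809, 0.588, -0.0], [0.588, -0.809, -0.0], [-0.0, 0.0, -1.0]]
wrist_force: [0.1, -1.5, -2.0]
width: 0.0086
```

```bash
python3 st.py; python3 -c "
from h import *
grab('wrist','w31')"
```

```text
tcp [0.5588 0.0156 0.0862] F [ 0.1 -1.5 -2. ] T [-0.162  0.067  0.072] q6 0.758 eff6 -1.755 w 0.0086 yaw -54.0 t 39.5
```

View pics/w31.png

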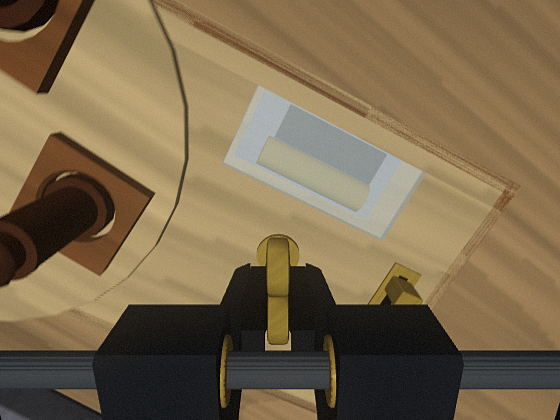

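Emit:
apply_moves --steps '[[[0,0,0,0,0,0,0.14],[0,0,0,0,0,0,0.28],[0,0,0,0,0,0,0.42],[0,0,0,0,0,0,0.56],[0,0,0,0,0,0,0.7]]]'

```text
clock: 40.05
tcp_pos: [0.5587, 0.0161, 0.0862]
eef_rot: [[0.998, -0.068, -0.0], [-0.068, -0.998, 0.0], [-0.0, -0.0, -1.0]]
wrist_force: [-0.7, 0.2, -1.2]
width: 0.0088
```

Emit:
apply_moves --steps '[[[0,0,0,0,0,0,0.14],[0,0,0,0,0,0,0.28],[0,0,0,0,0,0,0.42],[0,0,0,0,0,0,0.56],[0,0,0,0,0,0,0.7]]]'

```text
clock: 40.55
tcp_pos: [0.5589, 0.0165, 0.0861]
eef_rot: [[0.719, -0.695, -0.0], [-0.695, -0.719, 0.001], [-0.001, -0.001, -1.0]]
wrist_force: [0.6, 2.6, -1.2]
width: 0.0088
```

```bash
python3 st.py
```

```text
tcp [0.5589 0.0165 0.0861] F [ 0.6  2.6 -1.2] T [ 0.448 -0.104  0.125] q6 2.155 eff6 -1.743 w 0.0088 yaw -134.0 t 40.55
```

Emit:
apply_moves --steps '[[[0,0,0,0,0,0,0.14],[0,0,0,0,0,0,0.28],[0,0,0,0,0,0,0.42],[0,0,0,0,0,0,0.56],[0,0,0,0,0,0,0.7]]]'

```text
clock: 41.05
tcp_pos: [0.5593, 0.0167, 0.0862]
eef_rot: [[0.103, -0.995, 0.001], [-0.995, -0.103, 0.001], [-0.001, -0.001, -1.0]]
wrist_force: [2.1, 2.0, -3.9]
width: 0.0087
```

```bash
python3 st.py;  python3 -c "
from h import *
grab('wrist','w32')"
```

```text
tcp [0.5593 0.0167 0.0862] F [ 2.1  2.  -3.9] T [ 0.625 -0.46   0.127] q6 2.855 eff6 -1.737 w 0.0087 yaw -174.1 t 41.05
```

View pics/w32.png

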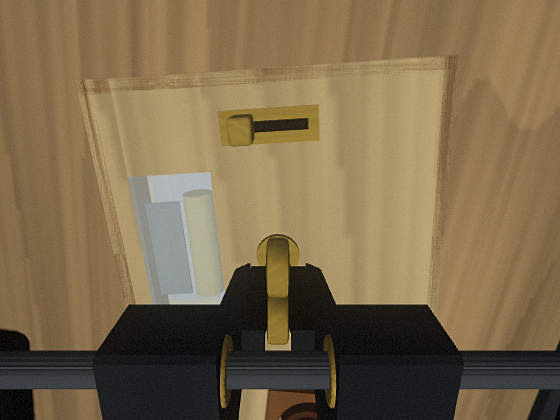

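Emit:
apply_moves --steps '[[[0.35,0,0,0,0,0,0],[0.35,0,0,0,0,0,0],[0.35,0,0,0,0,0,0],[0.35,0,0,-0.03,0,0,0],[0.35,0,0,-0.045,0,0,0]]]'

```text
clock: 41.6
tcp_pos: [0.5598, 0.0156, 0.1329]
eef_rot: [[0.107, -0.994, 0.002], [-0.994, -0.107, -0.0], [0.001, -0.002, -1.0]]
wrist_force: [0.2, -0.2, 0.0]
width: 0.0304
```

Emit:
apply_moves --steps '[[[0.35,0,0,0,0,0,-0.15],[0.35,0,0,0,0,0,-0.3],[0.35,0,0,0,0,0,-0.45],[0.35,0,0,0,0,0,-0.6],[0.35,0,0,0,0,0,-0.74]]]'

```text
clock: 42.1
tcp_pos: [0.5593, 0.0157, 0.1316]
eef_rot: [[0.753, -0.658, 0.001], [-0.658, -0.753, -0.0], [0.001, -0.0, -1.0]]
wrist_force: [0.4, -0.8, 0.2]
width: 0.0308
```

Emit:
apply_moves --steps '[[[0.35,0,0,0,0,0,-0.15],[0.35,0,0,0,0,0,-0.3],[0.35,0,0,0,0,0,-0.45],[0.35,0,0,0,0,0,-0.6],[0.35,0,0,0,0,0,-0.74]]]'

```text
clock: 42.6
tcp_pos: [0.5594, 0.0157, 0.1316]
eef_rot: [[1.0, 0.022, 0.001], [0.022, -1.0, -0.0], [0.001, 0.0, -1.0]]
wrist_force: [0.2, -0.5, 0.4]
width: 0.0307
```

Emit:
apply_moves --steps '[[[0.35,0,0,0,0,0,-0.15],[0.35,0,0,0,0,0,-0.3],[0.35,0,0,0,0,0,-0.45],[0.35,0,0,0,0,0,-0.6],[0.35,0,0,0,0,0,-0.74]]]'

```text
clock: 43.1
tcp_pos: [0.5593, 0.0157, 0.1316]
eef_rot: [[0.723, 0.69, 0.001], [0.69, -0.723, -0.0], [0.001, 0.001, -1.0]]
wrist_force: [-0.1, -0.1, -0.6]
width: 0.0308
```

Emit:
apply_moves --steps '[[[0.35,0,0,0,0,0,-0.15],[0.35,0,0,0,0,0,-0.3],[0.35,0,0,0,0,0,-0.45],[0.35,0,0,0,0,0,-0.6],[0.35,0,0,0,0,0,-0.74]]]'

```text
clock: 43.6
tcp_pos: [0.5593, 0.0157, 0.1316]
eef_rot: [[0.069, 0.998, 0.001], [0.998, -0.069, -0.0], [-0.0, 0.001, -1.0]]
wrist_force: [-0.6, -0.3, -0.5]
width: 0.0308
```

```bash
python3 st.py;  python3 -c "
from h import *
grab('wrist','w33')
go([.559,.0162,.0861],np.radians(5.9))"
```

```text
tcp [0.5593 0.0157 0.1316] F [-0.6 -0.3 -0.5] T [-0.033 -0.1   -0.002] q6 -0.115 eff6 1.767 w 0.0308 yaw -3.9 t 43.6
shift [ 0.0005 -0.0004  0.0454] turn [ 0.0009  0.0004 -0.1652] width 0.0311 t 43.65 q6 -0.122 F [-0.1  0.9  0.5]
```

View pics/w33.png

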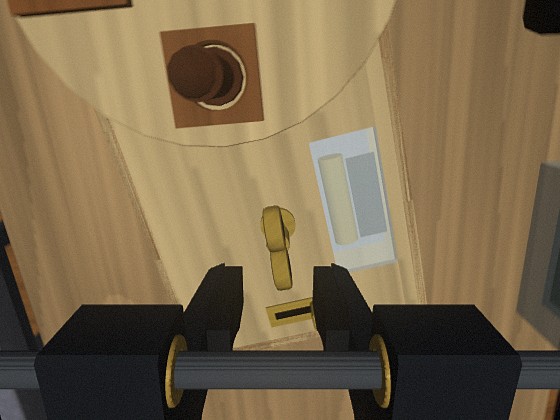

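Emit:
apply_moves --steps '[[[0.35,0,0,0,0,0,-0.15],[0.35,0,0,0.02,0,0,-0.165],[0.35,0,0,0.04,0,0,-0.165],[0.3,0,0,0.0455,0,0,-0.165],[0,0,0,0.0455,0,0,-0.165]]]'

```text
clock: 44.15
tcp_pos: [0.5584, 0.0159, 0.085]
eef_rot: [[-0.088, 0.996, -0.002], [0.996, 0.088, 0.0], [0.0, -0.002, -1.0]]
wrist_force: [-0.7, 0.3, 0.3]
width: 0.0204
```

Emit:
apply_moves --steps '[[[0,0,0,0,0,0,0],[0,0,0,0,0,0,0],[0,0,0,0,0,0,0],[0,0,0,0,0,0,0]]]'

```text
clock: 44.55
tcp_pos: [0.5596, 0.0157, 0.0866]
eef_rot: [[-0.089, 0.996, 0.001], [0.996, 0.089, -0.0], [-0.001, 0.001, -1.0]]
wrist_force: [-1.8, -0.6, 5.1]
width: 0.0088
```

```bash
python3 st.py
```

```text
tcp [0.5596 0.0157 0.0866] F [-1.8 -0.6  5.1] T [-0.158  0.247  0.004] q6 -0.273 eff6 0.04 w 0.0088 yaw 5.1 t 44.55
```

Emit:
apply_moves --steps '[[[0,0,0,0,0,0,0.14],[0,0,0,0,0,0,0.28],[0,0,0,0,0,0,0.42],[0,0,0,0,0,0,0.56],[0,0,0,0,0,0,0.7]]]'

```text
clock: 45.05
tcp_pos: [0.5593, 0.0158, 0.0866]
eef_rot: [[0.578, 0.816, 0.001], [0.816, -0.578, -0.0], [0.0, 0.001, -1.0]]
wrist_force: [-2.9, 0.7, 6.7]
width: 0.0087
```

```bash
python3 st.py
```

```text
tcp [0.5593 0.0158 0.0866] F [-2.9  0.7  6.7] T [-0.136  0.423  0.122] q6 0.433 eff6 -1.734 w 0.0087 yaw -35.3 t 45.05
```

Emit:
apply_moves --steps '[[[0,0,0,0,0,0,0.14],[0,0,0,0,0,0,0.28],[0,0,0,0,0,0,0.42],[0,0,0,0,0,0,0.56],[0,0,0,0,0,0,0.7]]]'

```text
clock: 45.55
tcp_pos: [0.5592, 0.016, 0.0866]
eef_rot: [[0.968, 0.252, 0.001], [0.252, -0.968, -0.0], [0.0, 0.0, -1.0]]
wrist_force: [-2.5, 0.4, 7.1]
width: 0.009
```

```bash
python3 st.py
```

```text
tcp [0.5592 0.016  0.0866] F [-2.5  0.4  7.1] T [0.041 0.596 0.113] q6 1.133 eff6 -1.73 w 0.009 yaw -75.4 t 45.55
```

Emit:
apply_moves --steps '[[[0,0,0,0,0,0,0.14],[0,0,0,0,0,0,0.28],[0,0,0,0,0,0,0.42],[0,0,0,0,0,0,0.56],[0,0,0,0,0,0,0.7]]]'

```text
clock: 46.05
tcp_pos: [0.5592, 0.0161, 0.0866]
eef_rot: [[0.902, -0.431, 0.001], [-0.431, -0.902, 0.0], [0.0, -0.0, -1.0]]
wrist_force: [-2.9, 2.0, 6.6]
width: 0.009
```

```bash
python3 st.py
```

```text
tcp [0.5592 0.0161 0.0866] F [-2.9  2.   6.6] T [0.225 0.633 0.119] q6 1.833 eff6 -1.725 w 0.009 yaw -115.5 t 46.05
```

Emit:
apply_moves --steps '[[[0,0,0,0,0,0,0.14],[0,0,0,0,0,0,0.28],[0,0,0,0,0,0,0.42],[0,0,0,0,0,0,0.56],[0,0,0,0,0,0,0.7]]]'

```text
clock: 46.55
tcp_pos: [0.5593, 0.0163, 0.0866]
eef_rot: [[0.412, -0.911, 0.001], [-0.911, -0.412, 0.0], [-0.0, -0.001, -1.0]]
wrist_force: [-2.5, 0.8, 6.7]
width: 0.0088
```

```bash
python3 st.py
```

```text
tcp [0.5593 0.0163 0.0866] F [-2.5  0.8  6.7] T [0.383 0.478 0.14 ] q6 2.533 eff6 -1.72 w 0.0088 yaw -155.6 t 46.55
```

Emit:
apply_moves --steps '[[[0,0,0,0,0,0,0.14],[0,0,0,0,0,0,0.28],[0,0,0,0,0,0,0.4],[0,0,0,0,0,0,0.4]]]'

```text
clock: 46.95
tcp_pos: [0.5595, 0.0163, 0.0866]
eef_rot: [[0.027, -1.0, 0.001], [-1.0, -0.027, 0.0], [-0.0, -0.001, -1.0]]
wrist_force: [-2.7, 1.6, 6.9]
width: 0.0086
```

```bash
python3 st.py;python3 -c "
from h import *
grab('wrist','w34')"
```

```text
tcp [0.5595 0.0163 0.0866] F [-2.7  1.6  6.9] T [ 0.434  0.397 -0.028] q6 2.931 eff6 1.069 w 0.0086 yaw -178.4 t 46.95
```

View pics/w34.png

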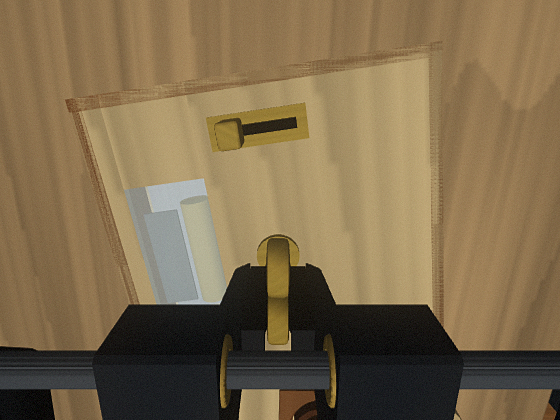

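Emit:
apply_moves --steps '[[[0,0,0,0,0,0,0.04],[0,0,0,0,0,0,0.08],[0,0,0,0,0,0,0.08]]]'

```text
clock: 47.3
tcp_pos: [0.5595, 0.0164, 0.0866]
eef_rot: [[-0.049, -0.999, 0.001], [-0.999, 0.049, 0.0], [-0.0, -0.001, -1.0]]
wrist_force: [-1.9, 2.9, 5.4]
width: 0.0093
```

```bash
python3 st.py
```

```text
tcp [0.5595 0.0164 0.0866] F [-1.9  2.9  5.4] T [0.5   0.275 0.622] q6 3.008 eff6 0.964 w 0.0093 yaw 177.2 t 47.3
```

Emit:
apply_moves --steps '[[[0.35,0,0,0,0,0,0],[0.35,0,0,0,0,0,0],[0.35,0,0,0,0,0,0],[0.35,0,0,-0.02,0,0,0],[0.35,0,0,-0.05,0,0,0]]]'

```text
clock: 47.8
tcp_pos: [0.5572, 0.0161, 0.134]
eef_rot: [[-0.05, -0.999, -0.005], [-0.999, 0.05, 0.001], [-0.001, 0.005, -1.0]]
wrist_force: [0.5, -0.4, 0.3]
width: 0.0308
```

Emit:
apply_moves --steps '[[[0.35,0,0,-0.04,0,0,0],[0.35,0,0,-0.04,0,0,0]]]'

```text
clock: 48.0
tcp_pos: [0.5625, 0.0153, 0.1813]
eef_rot: [[-0.049, -0.999, 0.01], [-0.999, 0.049, -0.002], [0.001, -0.01, -1.0]]
wrist_force: [-0.5, 0.2, 0.0]
width: 0.0308
```

```bash
python3 st.py;python3 -c "
from h import *
grab('wrist','w35');grab('top','t35')
a=cv2.imread('pics/w35.png');cv2.imwrite('pics/w35c.png',cv2.resize(a[80:330,130:430],None,fx=2.4,fy=2.4,interpolation=2))
"
```

```text
tcp [0.5625 0.0153 0.1813] F [-0.5  0.2  0. ] T [ 0.115 -0.101  0.006] q6 3.007 eff6 0.007 w 0.0308 yaw 177.2 t 48.0
```

View pics/w35c.png

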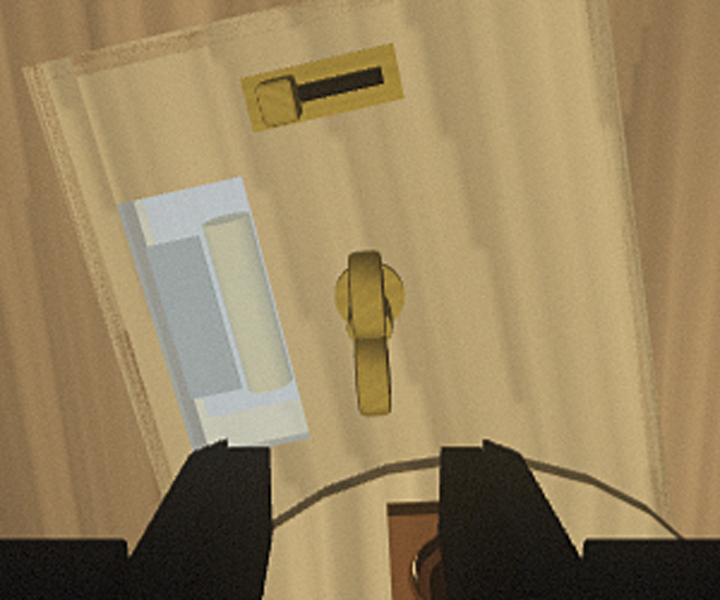

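Emit:
apply_moves --steps '[[[0.35,-0.05,0,-0.05,0,0,-0.15],[0.35,-0.08,0,-0.1,0,0,-0.3],[0.35,-0.08,0,-0.13,0,0,-0.45],[0.35,-0.08,0,-0.13,0,0,-0.6],[0.35,-0.08,0,-0.13,0,0,-0.74]]]'

```text
clock: 48.6
tcp_pos: [0.5635, 0.0966, 0.3064]
eef_rot: [[0.643, -0.766, 0.002], [-0.766, -0.643, -0.0], [0.001, -0.001, -1.0]]
wrist_force: [0.1, -0.6, -0.4]
width: 0.0307
```

Emit:
apply_moves --steps '[[[0.35,0,0,0,0,0,-0.15],[0.35,0,0,0,0,0,-0.3],[0.35,0,0,0,0,0,-0.45],[0.35,0,0,0,0,0,-0.6],[0.35,0,0,0,0,0,-0.74]]]'

```text
clock: 49.1
tcp_pos: [0.5622, 0.0958, 0.3032]
eef_rot: [[0.991, -0.134, -0.004], [-0.134, -0.991, 0.0], [-0.004, 0.0, -1.0]]
wrist_force: [-0.9, 0.3, -0.6]
width: 0.0309
```

Emit:
apply_moves --steps '[[[0.35,0,0,0,0,0,0],[0.35,0,0,0,0,0,0]]]'

```text
clock: 49.3
tcp_pos: [0.5625, 0.0958, 0.304]
eef_rot: [[0.99, -0.144, -0.003], [-0.144, -0.99, 0.0], [-0.002, 0.0, -1.0]]
wrist_force: [-1.2, -0.0, 0.7]
width: 0.0309
```

```bash
python3 st.py;python3 -c "
from h import *
grab('wrist','w36');grab('scene','s36')
a=cv2.imread('pics/s36.png');cv2.imwrite('pics/s36c.png',cv2.resize(a[130:330,50:440],None,fx=2,fy=2,interpolation=2))
"
```

```text
tcp [0.5625 0.0958 0.304 ] F [-1.2 -0.   0.7] T [ 0.041 -0.002 -0.034] q6 1.676 eff6 -0.176 w 0.0309 yaw -98.3 t 49.3
```

View pics/w36.png

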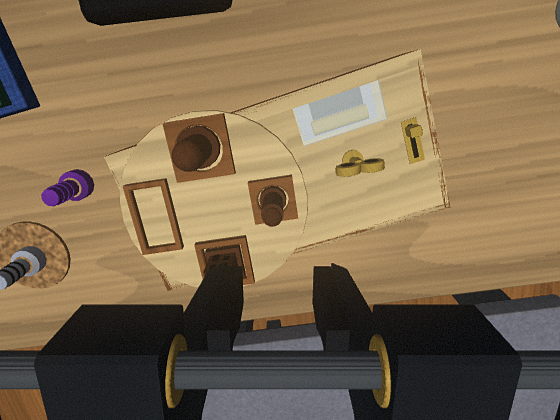

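View pics/s36c.png

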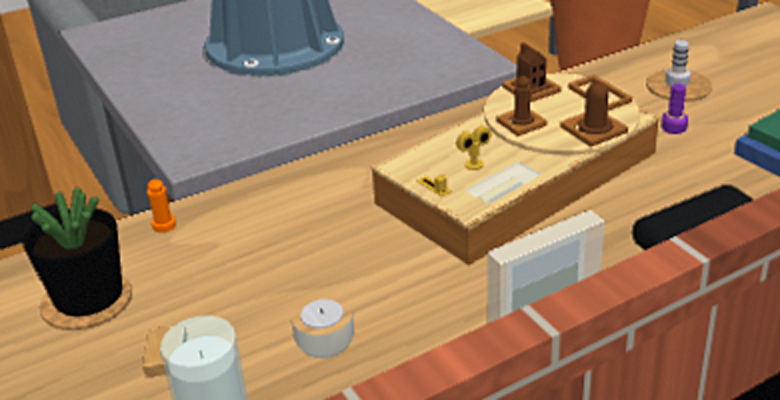

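```bash
python3 -c "
from h import *
im,_=grab('top','t36')
a=cv2.imread('pics/top0.png');b=cv2.imread('pics/t36.png');cv2.imwrite('pics/d36.png',np.vstack([cv2.resize(b[130:320],(800,271)),cv2.resize(cv2.absdiff(a,b)[130:320]*3,(800,271))]))
im,C=grab('scene','s37')
for t in ['stopper','coaster_free']:
    for x in r.mark_of(t,'scene')[:2]: v,u=x['location'];print(t,round(x['conf'],2),np.round(atz('scene',(u,v),.006 if t=='stopper' else 0),4))
for t in ['tree','house','lighthouse']:
    for x in r.mark_of(t,'scene')[:2]: v,u=x['location'];print(t,round(x['conf'],2),np.round(atz('scene',(u,v),.071),4))
"
```

```text
stopper 0.76 [0.5631 0.3289 0.006 ]
stopper 0.67 [ 0.6934 -0.3777  0.006 ]
coaster_free 0.72 [0.4706 0.4369 0.    ]
coaster_free 0.6 [0.4979 0.2503 0.    ]
tree 0.68 [0.5874 0.1806 0.071 ]
tree 0.35 [0.4571 0.1796 0.071 ]
house 0.82 [0.4542 0.1824 0.071 ]
house 0.68 [0.5643 0.3472 0.071 ]
lighthouse 0.77 [ 0.488  -0.3388  0.071 ]
lighthouse 0.48 [0.5452 0.1048 0.071 ]
```

View pics/d36.png

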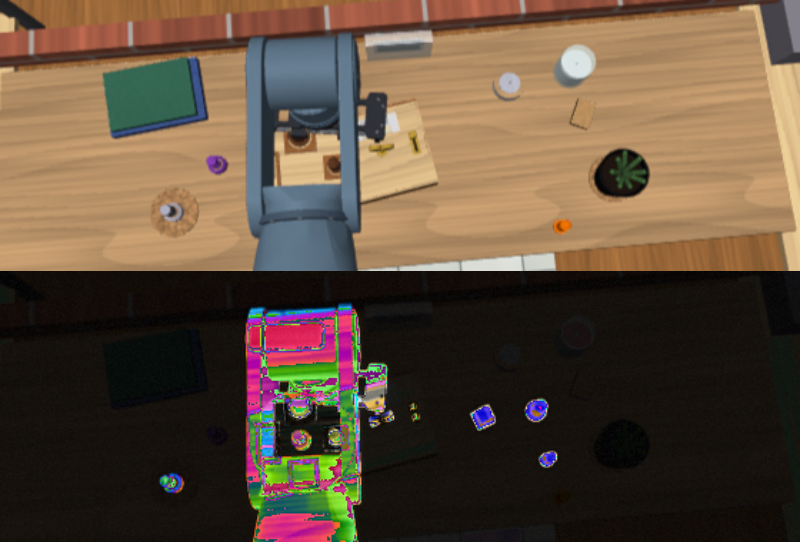

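```bash
python3 -c "
from bench import r
print(r.close_job())"
```

```text
the job is handed in; nothing more can be done
None
```

The carousel is ready and the job is handed in, at about 50 s on the clock.

- **Stopper:** The chrome stopper stands head down near the middle of the empty coaster.
- **Figures:** The tree, house and lighthouse are upright and down in their nests. At release, each one's gripper height matched its nest floor to within about 0.2 mm. There was no tram on the shelf, so its nest stays empty.
- **Slide:** I pushed it until it stopped hard at about 33 N, before touching the key. The last picture shows it still at the stop end.
- **Key:** I wound it clockwise in two strokes, letting go and taking it again between them. It came up against the hard stop at about 0.62 Nm, where the grip slipped. The wing angle in the picture reads about 8.03 rad, against 8.0 for fully wound.

**Last checks:** A before-and-after comparison of the top camera showed no change to the other things outside the area the arm covered. The overhead, scene and wrist pictures agreed with each other by eye. The point detector on the last scene picture was about 10–15 mm off for the figures in their nests. Its best match for the stopper was the purple look-alike, and for the lighthouse the orange one. I relied on the wrist camera and gripper heights instead. The arm was clear of everything when I handed in.

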